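Turn over the second seasoning box and stack it

ROBOT

A 6-joint arm with a two-finger parallel gripper is mounted at the origin on the work surface. World frame = base frame: x ahead of the robot, y to its left, z up, the work surface at z = 0. Lengths are in m, angles in rad, forces in N, time in s.
With the tool pointing down it reaches from about 0.35 to 0.875 m from the base axis. Payload 15.5 kg.
Tool frame: the origin (TCP) lies at the very end of the fingers, on their centre line; the grasp point (between the pads) lies 19 mm behind it; z points along the fingers, y is the direction in which the jaws open and shut (so a half turn about z gives the same grasp; the last joint's range is limited). The gripper opens to 85 mm and grips with 20 to 120 N. Pads are 22 mm wide; open, the fingers measure 114 mm over their backs; the gripper's body (76 mm by 85 mm) begins 54 mm behind the grasp point. The pads swing forward as they close: fully open they stand 13 mm farther back than shut.
Start: joints at [-0.096, 0.494, 1.345, -0, 1.302, -0.096], TCP at [0.625, 0, 0.231] pointing down, gripper open.
Joint ranges: [-2.91, 2.91], [-0.82, 2.16], [0.22, 2.67], [-1.22, 4.37], [0.12, 2.79], [-3.08, 3.08]. Speed limits (rad/s): [1.89, 1.89, 2.57, 3.01, 3.01, 3.01].

INTERFACE

Orientations are given as a 3x3 rotation matrix whose columns are the frame's x, y, z axes.
In Python, from workcell import manip gives the robot as it stands.
- The arm moves only by the tool jog_arm, never from a script. Its argument "increments" is a list of rows, each a list of 2 entries, a list of its own where there are three numbers: the shift along the world's x, y, z in m, then the turn, a rotation vector about the world's x, y, z in degrees. In form: [[[tx, ty, tz], [rx, ry, rz]], ...]. A call has 1 to 5 rows; each row is the pose to reach, as a shift and turn from the pose commanded when the call began; what a row does not reach only later rows make up. A row lasts 1/10 s, in which the tool goes at most 50 mm and 8.59 degrees, less where a joint would pass 70% of its speed; a pose out of reach is approached as far as the arm can. A call with a gripper value outside its range is refused whole. "hand" is the opening, from -1 (shut) to 1 (fully open), set as the call begins (left out, the last holds). The fingers move at their own pace and stop on an object; the grip force is fixed at half the most. Time passes only in rows, so rows that repeat a pose let the fingers close. It gives the time, the measured TCP pose, the force and the opening at its end, in the units of the state.
- manip.get_obs(): the state, without advancing time (a new reading comes with each control period).
- manip.snapshot(name): name is "scene" or "side" or "wrist"; returns a dict with "color" (384x512x3 uint8, blue, green, red), "camera_matrix" (3x3 intrinsics, pixels), "world_to_cam" (4x4, takes a point from world to camera coordinates). Camera axes: x right, y down, z forward; pixel columns grow to the right and rows downward; lengths in m; the calibration is good to about 2 mm. A picture is of the moment at which its call begins. There is no depth.
- manip.hand_in(): hands the job in, once; it reports no verdict.
The state is a dict: "time_s": time; "q": joint angles; "qvel": joint speeds; "effort": joint torques, N m; "tcp_pos": TCP position; "ee_rot": TCP orientation; "force": force on the tool from outside, world axes, zero at the start; "moment": the same for the moment, N m; "grip_width": finger opening in m.
Only numpy, scipy, OpenCV 4.12 (cv2) and the standard library are available. Lean on these libraries where they do the work, as an engineer would, in place of code of your own. Each camera call takes 0.05 s, during which the arm holds its last target.

TASK

The lidded wooden boxes of violin-bridge blanks are being turned over so that they season evenly; the large one is done and stands lid-down on the plywood board. Turn the small box upside down too, keeping its base and lid closed together, and stack it lid-down on the large one, centred and with its sides lined up. Do not let the lid come away, do not drop or throw the box, and leave the large box and the other things on the bench where they are.

Things in the scene. Friction and masses are not known exactly. Their poses are not given: they have to be found in the camera images.
- small_box: base of the small seasoning box: a square pale-wood box, outside 46 x 46 mm, 26 mm tall up to the seam, closed bottom with a thin square of cork let in flush, packed tight; about 140 g (varies up to 20% either way). Origin: centre of its bottom face; x and y along its sides, z towards the lid (up at the start, lid on top). With its lid the closed box is 46 x 46 x 50 mm and its four sides are flush across the seam
- small_box_seam (a point): centre of the seam plane of the small box, on its axis (the seam shows as a thin dark line around the box), 26 mm from the bottom face; fixed to the base
- small_box_lid: lid of the small box, same wood, 46 x 46 x 24 mm, flat top with a thin dark line inlaid near its edges; about 49 g. It is held by nothing but a lip of the base that reaches 8 mm into it with 1 mm play: whichever of lid or base hangs below falls off unless the grip presses on both sides of the seam. Origin: centre of its open edge (on the seam when closed); z points from the open edge to its flat top
- large_box: the large seasoning box, of the same make, turned already: closed, lid below, loose on the board; 56 x 56 mm, 54 mm tall, about 270 g (varies up to 20%); origin at the centre of its underside (on the board), z up, x and y along its sides; its flat upper face (a thin square of cork let in flush) lies 54 mm above the origin
- board: plain plywood stacking board, fixed to the bench, 150 x 150 x 12 mm thick; origin at the centre of its underside (on the bench), top 12 mm above it; x and y along its sides
- rosin: bystander, loose, to be left alone: round amber cake of rosin, 48 mm across, 18 mm high; origin at its underside's centre, near enough
- bridge: bystander, loose, to be left alone: flat pale-wood violin bridge lying down, about 38 x 42 x 6 mm; origin at its underside's centre, near enough
- sanding_block: bystander, loose, to be left alone: cork sanding block 45 x 90 x 25 mm; origin at its underside's centre, near enough
- plane: bystander, loose, to be left alone: small brass block plane 35 x 100 mm, about 37 mm high; origin at its underside's centre, near enough

How it is judged:
By the outcome, as a careful person would: the job done as asked, in the order asked, and still so for the second after the job is handed in, with the robot touching nothing.
It also fails if it takes over 51 s, if anything falls off the work surface, if the arm or the gripper's body presses on something with over 40 N, if the wrist force passes 120 N, or if a joint passes its speed limit or range.

## Working session

There is one attempt and no reset: what is moved stays moved. The work goes in short steps, Python scripts to look and compute and a tool call to move; the robot and the scene stay as the last step left them, time stands still between calls to the robot, and variables do not carry over. Pictures are saved under pics/ and viewed, and the job is handed in when it is done.

Besides the shell and the picture viewer there is one more tool, called after ">>>" in YAML: its name, and indented under it one key for each argument. jog_arm: Moves the arm, as the interface text tells. Its arguments: {"type":"object","properties":{"increments":{"type":"array"},"hand":{"type":"number"}},"required":["increments"]}

```bash
mkdir -p pics
python3 - <<'E'
from workcell import manip
import cv2,json,numpy as np
o=manip.get_obs();print({k:np.round(v,3).tolist() for k,v in o.items()})
for n in ["scene","side","wrist"]:
    s=manip.snapshot(n);cv2.imwrite(f"pics/{n}0.png",s["color"]);np.savez(f"{n}0.npz",**s)
    print(n,s["camera_matrix"].tolist(),np.round(s["world_to_cam"],4).tolist())
E
```

```text
{'time_s': 0.0, 'q': [-0.095, 0.494, 1.346, -0.0, 1.302, -0.096], 'qvel': [-0.0, -0.001, 0.002, -0.001, -0.0, 0.001], 'effort': [-0.003, -88.216, -38.387, -0.0, 0.01, 0.0], 'tcp_pos': [0.625, 0.0, 0.231], 'ee_rot': [[-0.0, 1.0, -0.001], [1.0, 0.0, 0.0], [0.0, -0.001, -1.0]], 'force': [-0.015, 0.677, 0.637], 'moment': [-0.027, -0.028, -0.016], 'grip_width': 0.086}
scene [[463.68438134651825, 0.0, 265.41126517841934], [0.0, 463.68438134651825, 188.14319571279435], [0.0, 0.0, 1.0]] [[-0.8384, 0.5451, -0.0029, 0.4599], [0.3613, 0.5518, -0.7517, -0.1818], [-0.4081, -0.6312, -0.6595, 1.0637], [0.0, 0.0, 0.0, 1.0]]
side [[387.6668948183774, 0.0, 262.58631149828284], [0.0, 387.6668948183774, 187.62202860705378], [0.0, 0.0, 1.0]] [[0.953, -0.303, 0.0054, -0.5344], [-0.2024, -0.6497, -0.7328, 0.1591], [0.2256, 0.6972, -0.6804, 0.5671], [0.0, 0.0, 0.0, 1.0]]
wrist [[319.7271436108481, 0.0, 257.01159303575815], [0.0, 319.7271436108481, 192.49213147447372], [0.0, 0.0, 1.0]] [[1.0, 0.0004, -0.0009, -0.624], [0.0006, -0.9484, 0.3171, -0.0407], [-0.0007, -0.3171, -0.9484, 0.3807], [0.0, 0.0, 0.0, 1.0]]
```

View pics/scene0.png

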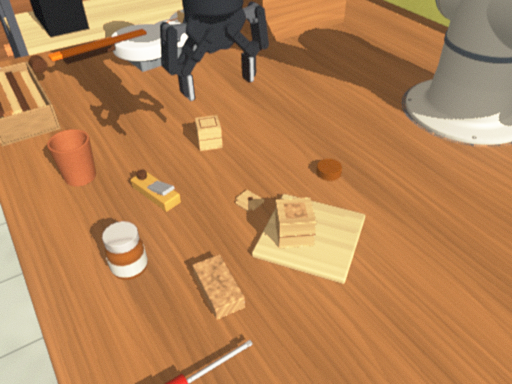

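View pics/side0.png

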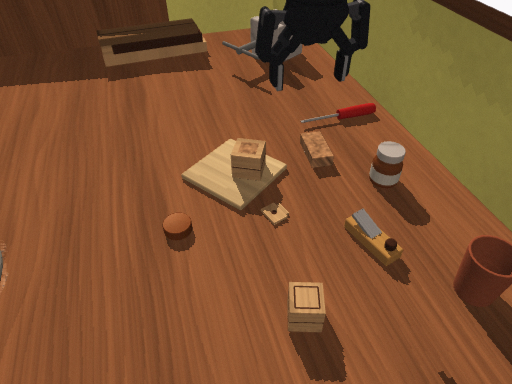

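View pics/wrist0.png

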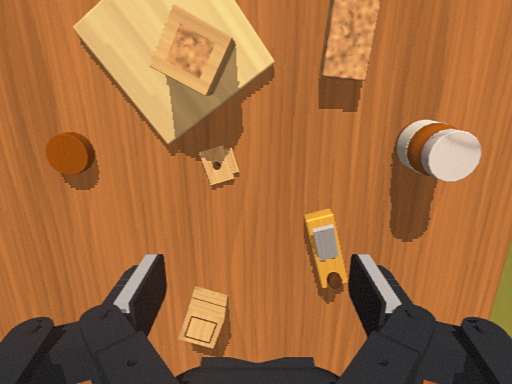

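Run:
```python
import cv2,numpy as np
def crop(n,x,y,w,h,f):
    im=cv2.imread(f"pics/{n}0.png")[y:y+h,x:x+w]
    im=cv2.resize(im,None,fx=f,fy=f,interpolation=cv2.INTER_CUBIC)
    for i in range(0,w,10):
        cv2.putText(im,str(x+i),(i*f,8),0,.3,(255,0,0),1); cv2.line(im,(i*f,10),(i*f,14),(255,0,0),1)
    for i in range(0,h,10):
        cv2.putText(im,str(y+i),(0,i*f+4),0,.3,(255,0,0),1)
    return im
a=[crop("scene",185,110,48,46,8),crop("side",280,275,48,60,6),crop("wrist",170,280,66,76,5)]
b=[crop("scene",265,190,60,62,6),crop("side",220,130,56,56,6),crop("wrist",140,0,100,100,4)]
for nm,l in(("s",a),("L",b)):
    H=max(i.shape[0] for i in l)
    l=[cv2.copyMakeBorder(i,0,H-i.shape[0],0,6,0) for i in l]
    r=np.hstack(l);print(r.shape);cv2.imwrite(f"pics/c{nm}.png",r)
im=crop("wrist",60,0,230,150,3);cv2.imwrite("pics/cb.png",im)
```

```text
(380, 1020, 3)
(400, 1114, 3)
```

```bash
cat > hlp.py <<'E'
import cv2,numpy as np
def crop(fn,x,y,w,h,f,out):
    im=cv2.imread(fn)[y:y+h,x:x+w]
    im=cv2.resize(im,None,fx=f,fy=f,interpolation=cv2.INTER_CUBIC)
    for i in range(0,w,10):
        cv2.putText(im,str(x+i),(i*f,9),0,.35,(255,0,0),1); cv2.line(im,(i*f,10),(i*f,im.shape[0]),(255,0,0) if i==0 else (200,120,60),1)
    for i in range(0,h,10):
        cv2.putText(im,str(y+i),(0,i*f+4),0,.35,(255,0,0),1);cv2.line(im,(0,i*f),(im.shape[1],i*f),(200,120,60),1)
    cv2.imwrite(out,im)
E
python3 - <<'E'
from hlp import crop
crop("pics/scene0.png",190,110,36,44,13,"pics/s1.png")
crop("pics/side0.png",284,278,46,58,10,"pics/s2.png")
crop("pics/wrist0.png",174,282,60,72,8,"pics/s3.png")
crop("pics/scene0.png",268,188,56,64,9,"pics/L1.png")
crop("pics/side0.png",224,132,50,56,10,"pics/L2.png")
crop("pics/wrist0.png",144,0,96,100,6,"pics/L3.png")
E
```

```text
(no output)
```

View pics/s1.png

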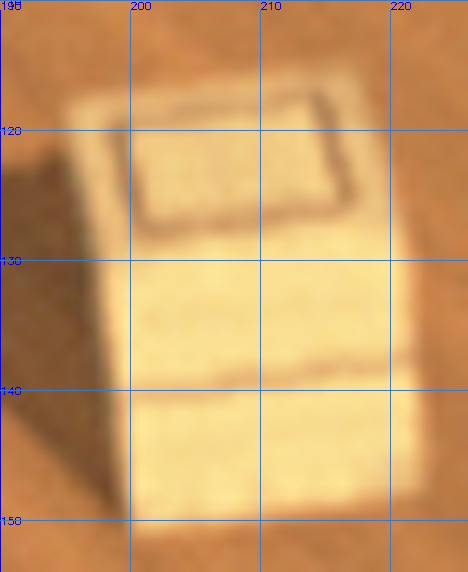

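View pics/s2.png

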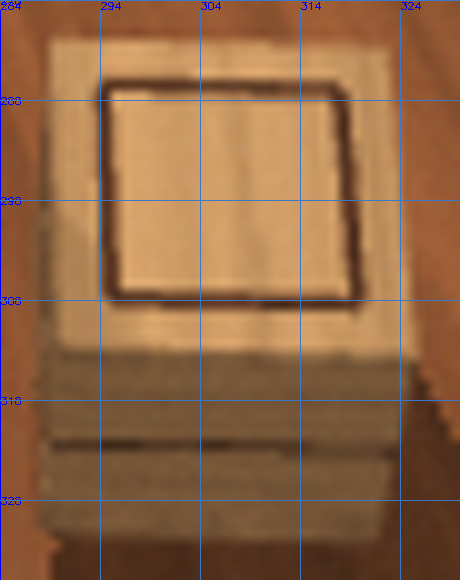

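View pics/s3.png

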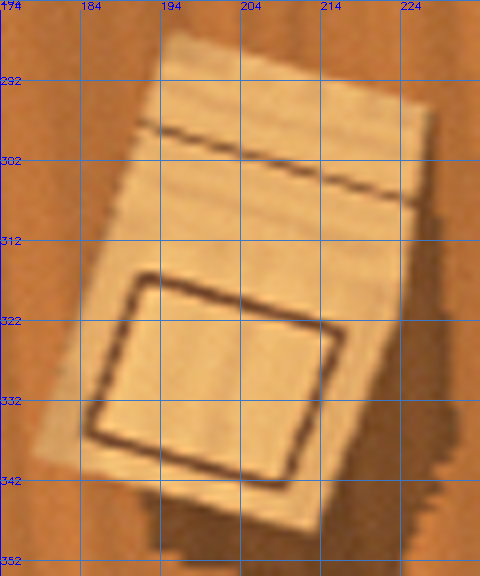

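View pics/L1.png

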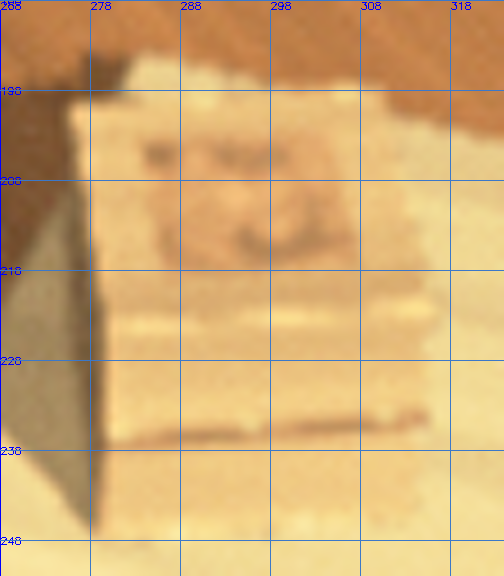

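View pics/L2.png

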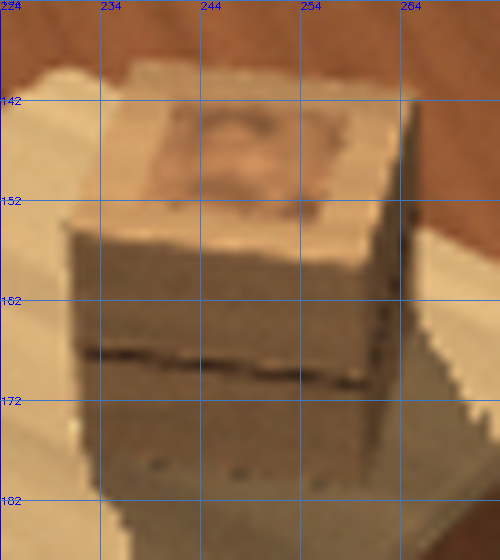

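View pics/L3.png

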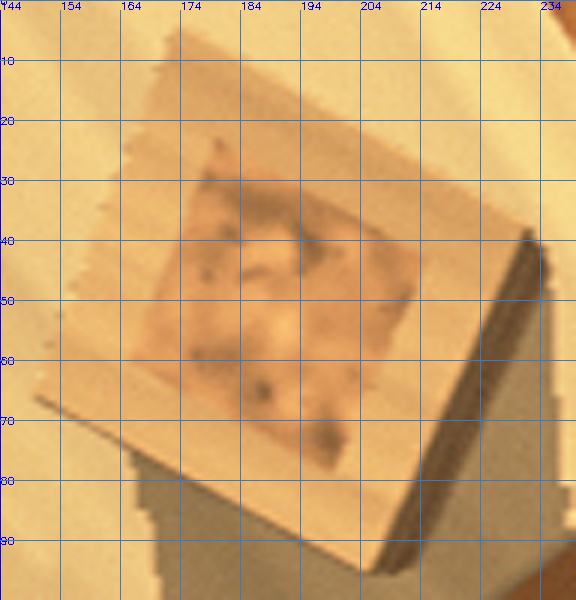

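```bash
cat > fit.py <<'E'
import numpy as np
from scipy.optimize import least_squares
def proj(s,P):
    M=s["world_to_cam"];c=P@M[:3,:3].T+M[:3,3];u=c@s["camera_matrix"].T;return u[:,:2]/u[:,2:]
def unproj(s,uv,z):
    M=s["world_to_cam"];R=M[:3,:3];C=-R.T@M[:3,3]
    d=R.T@np.linalg.solve(s["camera_matrix"],[*uv,1]);return C+d*(z-C[2])/d[2]
def corners(p,h,z):
    c,s=np.cos(p[2]),np.sin(p[2]);q=np.array([[h,h],[-h,h],[-h,-h],[h,-h]])
    return np.c_[q@np.array([[c,-s],[s,c]]).T+p[:2],np.full(4,z)]
def fit(obs,h,p0):
    def f(p,full=False):
        r=[]
        for s,z,pts in obs:
            U=proj(s,corners(p,h,z))
            for q in pts:
                d=U-np.array(q);r.append(d[np.argmin((d**2).sum(1))])
        r=np.array(r);return r if full else r.ravel()
    o=least_squares(f,p0,loss='soft_l1');return o.x,f(o.x,True)
E
python3 - <<'E'
from fit import *
S={n:dict(np.load(n+"0.npz")) for n in("scene","side","wrist")}
for n,l in(("side",[(289,282),(322.5,282.7),(325.5,314),(289.5,313)]),("wrist",[(178.5,338.5),(213.5,348.5),(224,322)])):
    print(n,[unproj(S[n],q,.05).round(3)[:2].tolist() for q in l])
A={"scene":(S["scene"],.05,[(195.3,118),(217,115.5)]),"sceneb":(S["scene"],0,[(200,151),(222.3,148)]),
"side":(S["side"],.05,[(289,282),(322.5,282.7),(325.5,314),(289.5,313)]),"wrist":(S["wrist"],.05,[(178.5,338.5),(213.5,348.5),(224,322)]),"wb":(S["wrist"],0,[(195.5,286.2),(228,295.3)])}
B={"scene":(S["scene"],.066,[(276,199),(311,198)]),"sb":(S["scene"],.012,[(278.5,247)]),"side":(S["side"],.066,[(237,138.2),(265.5,141.5),(260,158.5),(231,155)]),"wrist":(S["wrist"],.066,[(173,5),(232,38),(206,95),(150,66)])}
for nm,O,h in(("small",A,.023),("large",B,.028)):
    w=O["side"];p=np.mean([unproj(w[0],q,w[1]) for q in w[2]],0)
    for sel in ([k] for k in O if len(O[k][2])>1):
        x,r=fit([O[k] for k in sel],h,[p[0],p[1],-.3 if h<.025 else -.5]);print(nm,sel,x.round(4),np.degrees(x[2]).round(1),np.abs(r).max().round(2))
    x,r=fit(list(O.values()),h,[p[0],p[1],-.3 if h<.025 else -.5]);print(nm,'all',x.round(4),np.degrees(x[2]).round(1));print(r.round(1).tolist())
n=S["wrist"]
print("others",{k:unproj(n,q,z).round(3)[:2].tolist() for k,q,z in [("board c1",(272,62),.012),("boardc2",(170,143),.012),("boardc3",(75,28),.012),("rosin",(71,152),.015),("bridge",(220,165),.005),("plane a",(318,212),.02),("plane b",(335,285),.03),("sand1",(322,78),.025),("sand2",(362,78),.025)]})
E
```

```text
side [[0.541, -0.179], [0.585, -0.194], [0.569, -0.238], [0.526, -0.223]]
wrist [[0.525, -0.22], [0.569, -0.235], [0.583, -0.194]]
small ['scene'] [ 0.5547 -0.204  -0.3625] -20.8 0.35
small ['sceneb'] [ 0.5545 -0.2038 -0.3539] -20.3 0.02
small ['side'] [ 0.5553 -0.2082 -0.3368] -19.3 0.26
small ['wrist'] [ 0.5545 -0.2066 -0.3539] -20.3 0.85
small ['wb'] [ 0.5548 -0.2066 -0.3209] -18.4 0.12
small all [ 0.5546 -0.2071 -0.3399] -19.5
[[-1.2, -0.5], [-0.6, -0.9], [-0.6, -0.7], [-0.7, -0.9], [-0.9, -0.5], [-0.7, -0.2], [-0.9, -0.7], [-0.8, -0.8], [0.1, 1.0], [0.0, 0.6], [0.5, -0.8], [0.4, 0.2], [-0.0, 0.6]]
large ['scene'] [ 0.5663  0.1119 -0.5373] -30.8 0.02
large ['side'] [ 0.5668  0.108  -0.4847] -27.8 0.75
large ['wrist'] [ 0.565   0.1103 -0.478 ] -27.4 1.82
large all [ 0.5652  0.1102 -0.4849] -27.8
[[-0.9, -0.2], [-1.1, -1.4], [0.1, 0.9], [-1.0, -0.9], [-1.0, -1.1], [-0.8, -0.2], [-1.9, -0.1], [0.8, -1.2], [1.0, -0.2], [-0.1, 2.0], [-0.8, 0.6]]
others {'board c1': [0.64, 0.106], 'boardc2': [0.525, 0.021], 'boardc3': [0.439, 0.138], 'rosin': [0.413, 0.011], 'bridge': [0.58, -0.007], 'plane a': [0.697, -0.06], 'plane b': [0.722, -0.155], 'sand1': [0.691, 0.09], 'sand2': [0.732, 0.09]}
```

```bash
cat > plan.py <<'E'
import numpy as np
from scipy.spatial.transform import Rotation as Ro
D=np.pi/180
def rot(jaw_az,tilt):
    """jaw along azimuth jaw_az; tool in vertical plane of azimuth jaw_az-90; tilt=angle from straight down toward that azimuth (deg)"""
    a=jaw_az*D;t=tilt*D
    y=np.array([np.cos(a),np.sin(a),0]);h=np.array([np.sin(a),-np.cos(a),0])
    z=h*np.sin(t)-np.array([0,0,1])*np.cos(t)
    return np.c_[np.cross(y,z),y,z]
def tcp(g,R,d=.019): return np.array(g)+R[:,2]*d
def delta(p0,R0,p1,R1):
    return (p1-p0).round(4).tolist(), np.degrees(Ro.from_matrix(R1@R0.T).as_rotvec()).round(2).tolist()
E
python3 - <<'E'
from plan import *
from fit import unproj
s=dict(np.load("scene0.npz"));w=dict(np.load("side0.npz"))
print("cup",unproj(s,(79,180),0).round(3),"jar",unproj(s,(130,270),0).round(3))
R0=rot(0,0);p0=np.array([.625,0,.231]);print(R0.round(3).tolist())
R1=rot(70.3,45);g=np.array([.5546,-.2068,.026])
P=tcp(g,R1)
pre=P-R1[:,2]*.12
print(P,pre)
a=delta(p0,R0,pre,R1);print(a,np.linalg.norm(a[1]))
E
```

```text
cup [ 0.817 -0.234  0.   ] jar [0.814 0.025 0.   ]
[[0.0, 1.0, 0.0], [1.0, 0.0, -0.0], [-0.0, 0.0, -1.0]]
[ 0.56724868 -0.21132888  0.01256497] [ 0.48736226 -0.1827254   0.09741778]
([-0.1376, -0.1827, -0.1336], [-39.1, -27.53, 66.46]) 81.8757748054942
```

>>> jog_arm:
  increments:
    - [[-0.014, -0.018, 0], [-3.9, -2.75, 6.65]]
    - [[-0.028, -0.036, 0], [-7.8, -5.5, 13.3]]
    - [[-0.042, -0.054, 0], [-11.7, -8.25, 19.95]]
    - [[-0.056, -0.072, 0], [-15.6, -11.0, 26.6]]
    - [[-0.07, -0.09, 0], [-19.55, -13.75, 33.25]]
  hand: 1

```text
time_s: 0.65
tcp_pos: [0.5545, -0.0901, 0.2315]
ee_rot: [[-0.497, 0.808, 0.318], [0.779, 0.576, -0.247], [-0.383, 0.125, -0.915]]
force: [0.5, -1.0, -0.4]
grip_width: 0.0854
```

Second half, ending at the pre-grasp pose, still a little high.

>>> jog_arm:
  increments:
    - [[-0.0135, -0.0185, -0.02], [-3.9, -2.75, 6.65]]
    - [[-0.027, -0.037, -0.04], [-7.8, -5.5, 13.3]]
    - [[-0.0405, -0.0555, -0.06], [-11.7, -8.25, 19.95]]
    - [[-0.054, -0.074, -0.08], [-15.6, -11.0, 26.6]]
    - [[-0.0676, -0.0927, -0.1], [-19.55, -13.75, 33.25]]

```text
time_s: 1.15
tcp_pos: [0.5152, -0.1595, 0.1835]
ee_rot: [[-0.677, 0.522, 0.519], [0.421, 0.853, -0.308], [-0.603, 0.01, -0.797]]
force: [1.3, -1.4, 0.7]
grip_width: 0.0854
```

Run:
```python
from workcell import manip
import cv2,numpy as np
from plan import *
o=manip.get_obs();print(np.round(o["q"],3),o["tcp_pos"],np.round(o["ee_rot"],3).tolist())
for n in ["wrist","side"]:
    s=manip.snapshot(n);cv2.imwrite(f"pics/{n}1.png",s["color"]);np.savez(f"{n}1.npz",**s)
R0=rot(0,0);h=Ro.from_rotvec(np.array([-19.55,-13.75,33.25])*D).as_matrix();Rc=h@h@R0;pc=np.array([.625-.1376,-.1827,.131])
R1=rot(70.3,45);P=tcp([.5546,-.2068,.026],R1)
print(delta(pc,Rc,P,R1),delta(pc,Rc,P-R1[:,2]*.06,R1))
```

```text
[-0.337  0.321  2.134 -1.189  0.129 -0.209] [ 0.51523024 -0.15954289  0.18347902] [[-0.677, 0.522, 0.519], [0.421, 0.853, -0.308], [-0.603, 0.01, -0.797]]
([0.0798, -0.0286, -0.1184], [0.03, -0.03, -0.02]) ([0.0399, -0.0143, -0.076], [0.03, -0.03, -0.02])
```

View pics/wrist1.png

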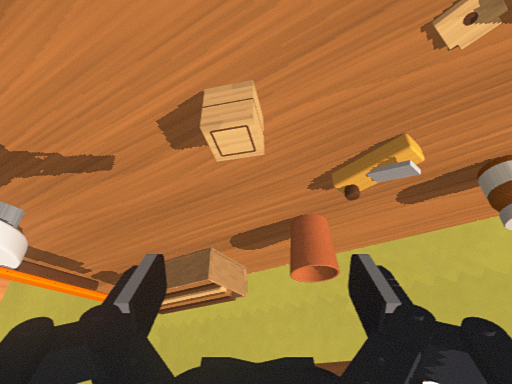

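View pics/side1.png

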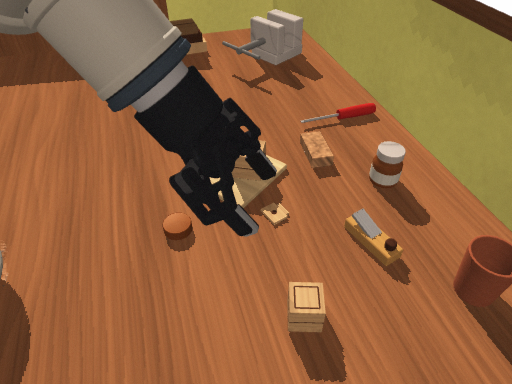

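```bash
cat > kin.py <<'E'
import numpy as np
from scipy.spatial.transform import Rotation as Ro
from scipy.optimize import least_squares
def E(a,t): return Ro.from_euler(a,t).as_matrix()
# params: z1(d1), a1, ylat, L2, a3, L3, d6
def fk(q,p):
    d1,a1,yl,L2,a3,L3,d6=p[:7];a5=p[7] if len(p)>7 else 0
    R=E('z',q[0]);x=R@[a1,yl,d1]
    R=R@E('y',q[1]);x=x+R@[0,0,L2]
    R=R@E('y',q[2]);x=x+R@[a3,0,L3]
    R=R@E('z',q[3])@E('y',q[4]);x=x+R@[a5,0,d6]
    R=R@E('z',q[5]+np.pi/2)
    return x,R
E
python3 - <<'E'
from kin import *
np.set_printoptions(precision=3,suppress=True)
q0=[-0.095,0.494,1.346,0,1.302,-.096];q1=[-0.337,0.321,2.134,-1.189,0.129,-0.209]
p=[.3,0,.06,.4,0,.4,.3]
for q in(q0,q1): print(fk(q,p)[1])
E
```

```text
[[-0.001  1.    -0.   ]
 [ 1.     0.001  0.   ]
 [ 0.    -0.    -1.   ]]
[[-0.677  0.522  0.519]
 [ 0.421  0.853 -0.308]
 [-0.603  0.01  -0.797]]
```

Run:
```python
from plan import *
from workcell import manip
o=manip.get_obs();print(o["time_s"],o["tcp_pos"])
R=np.array(o["ee_rot"]);p=np.array(o["tcp_pos"])
R1=rot(-19.7,0);P=np.array([.5546,-.2068,.20])
for a in(delta(p,R,P,R1),delta(np.array([.4874,-.1827,.131]),rot(70.3,45),P,R1)):print(a,np.linalg.norm(a[1]))
```

```text
1.25 [ 0.5143656  -0.16032872  0.18341518]
([0.0402, -0.0465, 0.0166], [37.58, 13.74, -75.19]) 85.1738228565561
([0.0672, -0.0241, 0.069], [44.98, 21.26, -84.92]) 98.4204978650281
```

>>> jog_arm:
  increments:
    - [[0.004, -0.005, 0.01], [3.75, 1.4, -7.5]]
    - [[0.008, -0.01, 0.02], [7.5, 2.75, -15]]
    - [[0.012, -0.015, 0.03], [11.3, 4.1, -22.5]]
    - [[0.016, -0.02, 0.035], [15, 5.5, -30]]
    - [[0.02, -0.023, 0.04], [18.8, 6.9, -37.6]]

```text
time_s: 1.75
tcp_pos: [0.537, -0.1797, 0.2252]
ee_rot: [[-0.404, 0.868, 0.288], [0.824, 0.482, -0.297], [-0.397, 0.117, -0.91]]
force: [-0.6, -0.8, 0.3]
grip_width: 0.0855
```

Run:
```python
from plan import *
from workcell import manip
o=manip.get_obs();print(o["time_s"],o["tcp_pos"],np.round(o["q"],4).tolist())
R=np.array(o["ee_rot"]);p=np.array(o["tcp_pos"])
R1=rot(-19.7,0);P=np.array([.5546,-.2068,.20])
a=delta(p,R,P,R1);print(a,np.linalg.norm(a[1]))
```

```text
1.75 [ 0.5369965  -0.17974263  0.22520574] [-0.3133, 0.2941, 1.8115, -0.3146, 0.6784, -0.585]
([0.0176, -0.0271, -0.0252], [23.58, 8.78, -46.57]) 52.932690277370185
```

>>> jog_arm:
  increments:
    - [[0.004, -0.006, -0.005], [3.9, 1.5, -7.7]]
    - [[0.008, -0.012, -0.01], [7.8, 2.9, -15.4]]
    - [[0.012, -0.018, -0.015], [11.7, 4.4, -23.1]]
    - [[0.016, -0.024, -0.02], [15.6, 5.8, -30.8]]
    - [[0.0176, -0.027, -0.025], [18.5, 6.9, -36.6]]

```text
time_s: 2.25
tcp_pos: [0.5554, -0.2072, 0.1994]
ee_rot: [[0.168, 0.985, 0.037], [0.983, -0.164, -0.083], [-0.075, 0.051, -0.996]]
force: [-0.4, -0.5, -0.1]
grip_width: 0.0857
```

```bash
cat > st.py <<'E'
import sys
from plan import *
from workcell import manip
def state(): 
    o=manip.get_obs();print(round(o["time_s"],2),np.round(o["tcp_pos"],4).tolist(),"q",np.round(o["q"],4).tolist(),"F",np.round(o["force"],1).tolist(),"w",round(o["grip_width"],4))
    return np.array(o["tcp_pos"]),np.array(o["ee_rot"])
def go(P,R1):
    p,R=state();a=delta(p,R,np.array(P),R1);print(a,np.linalg.norm(a[1]).round(1))
E
python3 - <<'E'
from st import *
go([.5546,-.2068,.2],rot(-19.7,0))
E
```

```text
2.25 [0.5554, -0.2072, 0.1994] q [-0.4238, 0.4539, 1.5211, -0.0673, 1.0993, -0.2281] F [-0.4, -0.5, -0.1] w 0.0857
([-0.0008, 0.0004, 0.0006], [4.91, 1.72, -10.11]) 11.4
```

Run:
```python
from kin import *
np.set_printoptions(precision=4,suppress=True)
S=[([-0.095,0.494,1.346,0,1.302,-.096],[.625,0,.231]),([-0.337,0.321,2.134,-1.189,0.129,-0.209],[0.5148,-0.1599,0.1834]),
([-0.3133,0.2941,1.8115,-0.3146,0.6784,-0.585],[0.5370,-0.1797,0.2252]),([-0.4238,0.4539,1.5211,-0.0673,1.0993,-0.2281],[0.5554,-0.2072,0.1994])]
f=lambda p:np.r_[np.concatenate([fk(q,p)[0]-x for q,x in S]),1e-3*np.array([p[1],p[4]*.3,p[0]-.3,p[7]])]
for p0 in([.3,0,.06,.4,0,.4,.3,0],[.35,.05,.06,.5,-.05,.5,.25,0]):
    o=least_squares(f,p0);print(o.x,np.abs(o.fun[:12]).max())
```

```text
[0.2579 0.0012 0.0594 0.595  0.1185 0.3845 0.3343 0.0002] 0.00015339093986785346
[0.2579 0.0012 0.0594 0.595  0.1185 0.3845 0.3343 0.0002] 0.00015339157292215688
```

```bash
cat >> kin.py <<'E'
PK=[0.2579,0.0012,0.0594,0.595,0.1185,0.3845,0.3343,0.0002]
LO=np.array([-2.91,-.82,.22,-1.22,.12,-3.08]);HI=np.array([2.91,2.16,2.67,4.37,2.79,3.08])
def ik(P,R,n=0,q0=None):
    """all distinct solutions within limits"""
    sols=[]
    seeds=[[np.arctan2(P[1],P[0]),.5,1.5,a,b,c] for a in(-.8,0,.8,1.6,2.4,3.2,4) for b in(.4,1.2,2) for c in(-2.2,-.7,.7,2.2)]
    if q0 is not None: seeds=[q0]
    for s in seeds:
        def f(q):
            x,Rr=fk(q,PK);return np.r_[(x-P)*10,Ro.from_matrix(Rr@R.T).as_rotvec()]
        s=np.clip(s,LO+1e-3,HI-1e-3)
        o=least_squares(f,s,bounds=(LO,HI),max_nfev=60)
        if np.abs(o.fun).max()<1e-3 and not any(np.abs(o.x-t).max()<.02 for t in sols): sols.append(o.x)
    return sols
E
python3 - <<'E'
from kin import *
from plan import rot,tcp
np.set_printoptions(precision=2,suppress=True)
for nm,g,a0 in(("small",[.5546,-.2068,.026],-19.7),("large",[.5652,.110,.09],-27.7)):
    for az in(0,180,90,-90):
        for t in(45,-45):
            R=rot(a0+az,t)
            for q in ik(tcp(g,R),R): print(nm,round(a0+az,1),t,"dir",round(a0+az-90 if t>0 else a0+az+90,1),q,"margin",np.minimum(q-LO,HI-q).min().round(2))
E
```

```text
small -19.7 45 dir -109.7 [-0.09  0.92  1.53 -0.86  1.13  0.82] margin 0.36
small -19.7 -45 dir 70.3 [-0.81  0.92  1.52  0.73  1.23 -0.91] margin 1.11
small 160.3 45 dir 70.3 [-0.81  0.92  1.52  0.73  1.23  2.23] margin 0.85
small 160.3 -45 dir 250.3 [-0.09  0.92  1.53 -0.86  1.13 -2.32] margin 0.36
small 70.3 45 dir -19.7 [-0.53  0.87  2.2   2.95  0.72  1.59] margin 0.47
small 70.3 -45 dir 160.3 [-0.43  1.09  0.97 -0.06  1.87 -1.65] margin 0.75
small -109.7 45 dir -199.7 [-0.43  1.09  0.97 -0.06  1.87  1.49] margin 0.75
small -109.7 -45 dir -19.7 [-0.53  0.87  2.2   2.95  0.72 -1.55] margin 0.47
large -27.7 45 dir -117.7 [ 0.35  0.92  1.22 -0.5   1.63  0.97] margin 0.72
large -27.7 -45 dir 62.3 [-0.31  0.71  1.94  1.26  0.82 -0.89] margin 0.7
large 152.3 45 dir 62.3 [-0.31  0.71  1.94  1.26  0.82  2.25] margin 0.7
large 152.3 -45 dir 242.3 [ 0.35  0.92  1.22 -0.5   1.63 -2.17] margin 0.72
large 62.3 -45 dir 152.3 [-0.07  0.95  1.14  0.3   1.79 -1.2 ] margin 0.92
large -117.7 45 dir -207.7 [-0.07  0.95  1.14  0.3   1.79  1.94] margin 0.92
```

Run:
```python
from st import *
R=rot(-19.7,-45);P=tcp([.5546,-.2068,.026],R);print(P)
go(P-R[:,2]*.11+[0,0,.02],R)
```

```text
[ 0.55912888 -0.19415132  0.01256497]
2.25 [0.5554, -0.2072, 0.1994] q [-0.4238, 0.4539, 1.5211, -0.0673, 1.0993, -0.2281] F [-0.4, -0.5, -0.1] w 0.0857
([-0.0225, -0.0601, -0.0891], [48.45, -9.8, -8.34]) 50.1
```

>>> jog_arm:
  increments:
    - [[-0.004, -0.012, 0], [8, -1.6, -1.4]]
    - [[-0.008, -0.024, 0], [16, -3.2, -2.8]]
    - [[-0.012, -0.036, -0.02], [24, -4.9, -4.1]]
    - [[-0.016, -0.048, -0.04], [32, -6.5, -5.5]]
    - [[-0.0225, -0.06, -0.06], [40, -8.1, -6.9]]

```text
time_s: 2.75
tcp_pos: [0.5341, -0.2697, 0.1412]
ee_rot: [[0.231, 0.95, 0.209], [0.77, -0.31, 0.558], [0.595, 0.031, -0.803]]
force: [1.0, -1.0, 0.4]
grip_width: 0.085
```

Run:
```python
from st import *
R=rot(-19.7,-45);P=tcp([.5546,-.2068,.026],R)
go(P-R[:,2]*.11,R)
```

```text
2.75 [0.5341, -0.2697, 0.1412] q [-0.8691, 0.6993, 1.4269, 0.5561, 1.3945, -0.7714] F [1.0, -1.0, 0.4] w 0.085
([-0.0012, 0.0023, -0.0509], [8.58, -1.04, -1.5]) 8.8
```

>>> jog_arm:
  increments:
    - [[-0.001, 0.001, -0.025], [6, -0.7, -1]]
    - [[-0.001, 0.002, -0.05], [8.6, -1, -1.5]]
    - [[-0.001, 0.002, -0.051], [8.6, -1, -1.5]]

```text
time_s: 3.05
tcp_pos: [0.5307, -0.2668, 0.086]
ee_rot: [[0.245, 0.942, 0.231], [0.665, -0.336, 0.667], [0.705, -0.01, -0.709]]
force: [-0.2, -0.4, 0.4]
grip_width: 0.0852
```

Run:
```python
from st import *
import cv2
for n in ["wrist","scene"]:
    s=manip.snapshot(n);cv2.imwrite(f"pics/{n}2.png",s["color"]);np.savez(f"{n}2.npz",**s)
R=rot(-19.7,-45);P=tcp([.5546,-.2068,.026],R)
go(P,R)
```

```text
3.15 [0.5314, -0.2672, 0.0892] q [-0.9116, 0.8265, 1.4204, 0.6356, 1.4225, -0.8399] F [0.1, -0.1, 0.7] w 0.0857
([0.0277, 0.073, -0.0767], [0.34, -0.52, -0.2]) 0.7
```

View pics/wrist2.png

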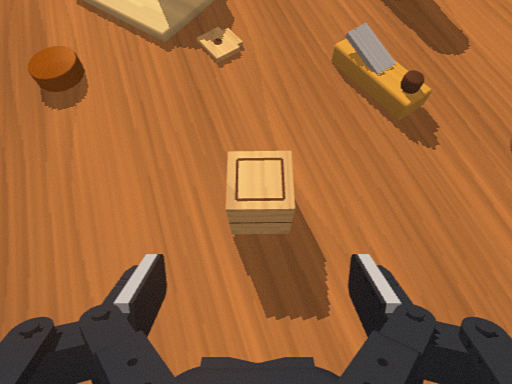

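View pics/scene2.png

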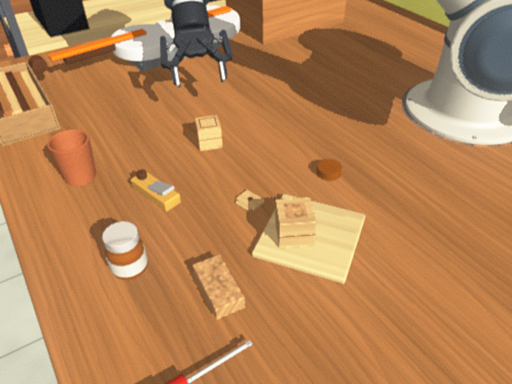

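>>> jog_arm:
  increments:
    - [[0.007, 0.018, -0.019], [0.3, -0.5, -0.2]]
    - [[0.014, 0.036, -0.038], [0.3, -0.5, -0.2]]
    - [[0.021, 0.054, -0.056], [0.3, -0.5, -0.2]]
    - [[0.028, 0.0725, -0.075], [0.3, -0.5, -0.2]]
    - [[0.028, 0.0725, -0.075], [0.3, -0.5, -0.2]]

```text
time_s: 3.65
tcp_pos: [0.5593, -0.192, 0.0142]
ee_rot: [[0.238, 0.943, 0.235], [0.667, -0.334, 0.666], [0.706, -0.001, -0.708]]
force: [-1.0, 0.4, 0.4]
grip_width: 0.0852
```

Run:
```python
from st import *
import cv2
for n in ["side","wrist"]:
    s=manip.snapshot(n);cv2.imwrite(f"pics/{n}3.png",s["color"]);np.savez(f"{n}3.npz",**s)
R=rot(-19.7,-45);P=tcp([.5546,-.2068,.026],R)
go(P,R)
from hlp import crop
crop("pics/side3.png",240,230,110,110,5,"pics/side3c.png")
```

```text
3.75 [0.5593, -0.1949, 0.0153] q [-0.8097, 0.9127, 1.5191, 0.7301, 1.2328, -0.9072] F [-0.2, -0.8, 0.4] w 0.0853
([-0.0002, 0.0008, -0.0027], [0.2, -0.03, -0.1]) 0.2
```

View pics/side3c.png

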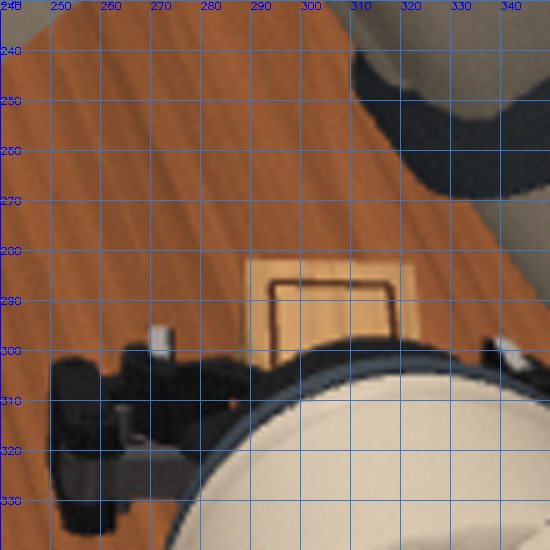

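View pics/wrist3.png

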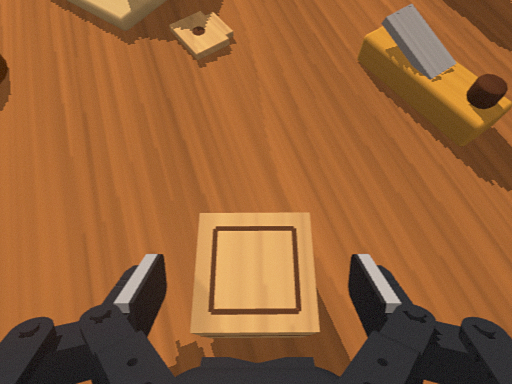

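>>> jog_arm:
  increments:
    - [[0, 0, -0.002], [0, 0, 0]]
    - [[0, 0, -0.002], [0, 0, 0]]
    - [[0, 0, -0.002], [0, 0, 0]]
    - [[0, 0, -0.002], [0, 0, 0]]
    - [[0, 0, -0.002], [0, 0, 0]]
  hand: -1

```text
time_s: 4.25
tcp_pos: [0.5581, -0.1961, 0.012]
ee_rot: [[0.24, 0.941, 0.237], [0.667, -0.338, 0.664], [0.705, -0.001, -0.709]]
force: [-1.7, -1.5, 6.9]
grip_width: 0.0454
```

Run:
```python
from st import *
import cv2
for n in ["wrist","scene"]:
    s=manip.snapshot(n);cv2.imwrite(f"pics/{n}4.png",s["color"]);np.savez(f"{n}4.npz",**s)
R=rot(-19.7,-45);P=tcp([.5546,-.2068,.026],R)
go(P,R)
from hlp import crop
crop("pics/scene4.png",170,80,80,80,7,"pics/scene4c.png")
```

```text
4.35 [0.5581, -0.196, 0.012] q [-0.8125, 0.9179, 1.5195, 0.7301, 1.2301, -0.9096] F [-1.1, -1.7, 8.1] w 0.045
([0.001, 0.0019, 0.0006], [0.14, -0.13, 0.03]) 0.2
```

View pics/wrist4.png

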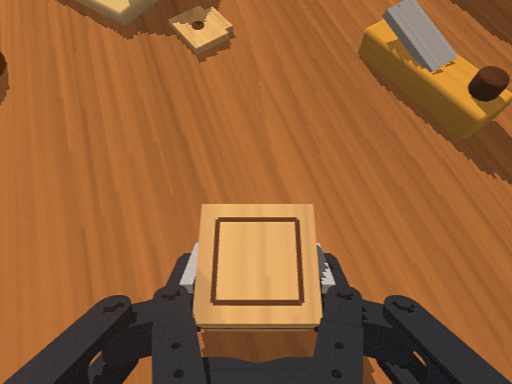

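View pics/scene4c.png

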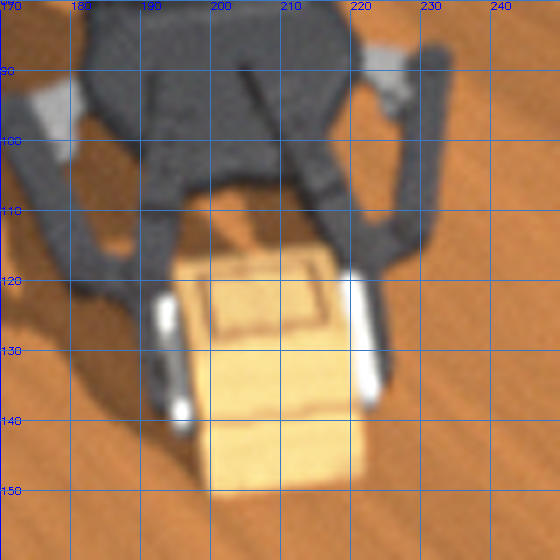

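Run:
```python
from st import *
from fit import proj
s=dict(np.load("scene4.npz"))
p,R=state()
for d in(0,-.004,-.008,-.012):
  for sg in(1,-1):
    c=p+R[:,2]*d+R[:,1]*.025*sg
    print(d,sg,proj(s,np.array([c+R[:,0]*.011,c-R[:,0]*.011,c+R[:,0]*.011-R[:,2]*.03])).round(1).tolist(), (c-R[:,0]*.011)[2].round(4))
```

```text
4.35 [0.5581, -0.196, 0.012] q [-0.8125, 0.9179, 1.5195, 0.7301, 1.2301, -0.9096] F [-1.1, -1.7, 8.1] w 0.045
0 1 [[197.4, 141.5], [197.2, 143.3], [195.0, 126.9]] 0.0042
0 -1 [[221.9, 138.1], [221.1, 140.0], [219.5, 123.7]] 0.0043
-0.004 1 [[197.1, 139.5], [196.9, 141.4], [194.7, 125.0]] 0.0071
-0.004 -1 [[221.5, 136.2], [220.8, 138.1], [219.2, 121.8]] 0.0071
-0.008 1 [[196.7, 137.6], [196.6, 139.5], [194.4, 123.1]] 0.0099
-0.008 -1 [[221.2, 134.3], [220.5, 136.3], [218.9, 119.9]] 0.01
-0.012 1 [[196.4, 135.7], [196.3, 137.6], [194.1, 121.1]] 0.0127
-0.012 -1 [[220.9, 132.3], [220.2, 134.4], [218.6, 118.0]] 0.0128
```

>>> jog_arm:
  increments:
    - [[0, 0, 0.01], [0, 0, 0]]
    - [[0, 0, 0.03], [0, 0, 0]]
    - [[0, 0, 0.055], [0, 0, 0]]
    - [[0, 0, 0.08], [0, 0, 0]]
    - [[0, 0, 0.1], [0, 0, 0]]

```text
time_s: 4.85
tcp_pos: [0.5578, -0.1955, 0.1131]
ee_rot: [[0.241, 0.941, 0.236], [0.668, -0.337, 0.664], [0.705, -0.002, -0.71]]
force: [0.5, -0.4, -1.9]
grip_width: 0.0456
```

Run:
```python
from st import *
import cv2
for n in ["scene"]:
    s=manip.snapshot(n);cv2.imwrite(f"pics/{n}5.png",s["color"]);np.savez(f"{n}5.npz",**s)
p,R=state()
c=p-R[:,2]*.019;R1=rot(-19.7,0);R2=rot(-19.7,45)
print("box c",c)
go(tcp([.5546,-.2068,.15],R1),R1)
go(tcp([.5546,-.2068,.15],R2),R2)
from hlp import crop
crop("pics/scene5.png",170,40,80,90,6,"pics/scene5c.png")
```

```text
4.9 [0.5586, -0.1961, 0.1156] q [-0.8119, 0.7601, 1.4996, 0.6978, 1.3625, -0.7904] F [2.1, -1.7, 1.4] w 0.0456
box c [ 0.5541173  -0.20867261  0.12913707]
4.9 [0.5586, -0.1961, 0.1156] q [-0.8119, 0.7601, 1.4996, 0.6978, 1.3625, -0.7904] F [2.1, -1.7, 1.4] w 0.0456
([-0.004, -0.0107, 0.0154], [-42.12, 15.14, -0.02]) 44.8
4.9 [0.5586, -0.1961, 0.1156] q [-0.8119, 0.7601, 1.4996, 0.6978, 1.3625, -0.7904] F [2.1, -1.7, 1.4] w 0.0456
([-0.0086, -0.0234, 0.0209], [-84.48, 30.3, -0.04]) 89.7
```

View pics/scene5c.png

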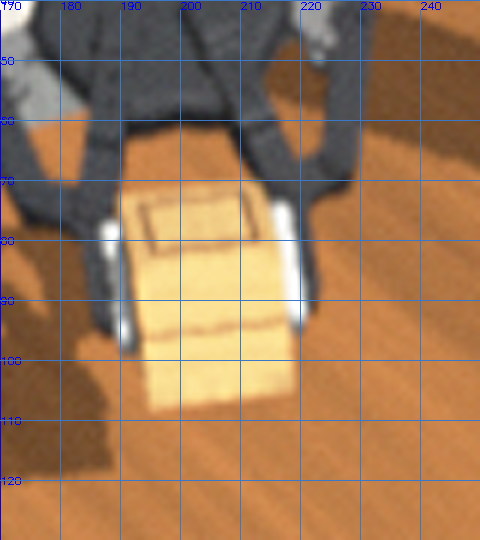

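>>> jog_arm:
  increments:
    - [[-0.001, -0.002, 0.004], [-7.5, 2.7, 0]]
    - [[-0.002, -0.004, 0.008], [-15, 5.4, 0]]
    - [[-0.003, -0.007, 0.012], [-22.6, 8.1, 0]]
    - [[-0.003, -0.009, 0.014], [-30.1, 10.8, 0]]
    - [[-0.004, -0.0105, 0.016], [-37.7, 13.5, 0]]

```text
time_s: 5.4
tcp_pos: [0.5543, -0.2064, 0.1285]
ee_rot: [[0.338, 0.941, 0.027], [0.938, -0.339, 0.073], [0.078, 0.001, -0.997]]
force: [-0.8, 0.2, -2.9]
grip_width: 0.0454
```

Run:
```python
from st import *
R2=rot(-19.7,45)
go(tcp([.5546,-.2068,.15],R2),R2)
```

```text
5.4 [0.5543, -0.2064, 0.1285] q [-0.5015, 0.5643, 1.5441, 0.0893, 1.0462, -0.2005] F [-0.8, 0.2, -2.9] w 0.0454
([-0.0042, -0.013, 0.0081], [-46.54, 16.78, 0.11]) 49.5
```

>>> jog_arm:
  increments:
    - [[-0.001, -0.003, 0.002], [-7.5, 2.7, 0]]
    - [[-0.002, -0.005, 0.004], [-15, 5.4, 0]]
    - [[-0.003, -0.007, 0.006], [-22.6, 8.1, 0]]
    - [[-0.003, -0.009, 0.008], [-30.1, 10.8, 0]]
    - [[-0.004, -0.011, 0.008], [-37.7, 13.5, 0]]

```text
time_s: 5.9
tcp_pos: [0.5506, -0.2167, 0.1365]
ee_rot: [[0.278, 0.941, -0.195], [0.765, -0.339, -0.548], [-0.582, 0.003, -0.813]]
force: [-1.6, -0.7, -2.8]
grip_width: 0.0453
```

Run:
```python
from st import *
R2=rot(-19.7,45)
go(tcp([.5546,-.2068,.10],R2),R2)
```

```text
5.9 [0.5506, -0.2167, 0.1365] q [-0.1501, 0.6633, 1.5205, -0.6644, 1.184, 0.5268] F [-1.6, -0.7, -2.8] w 0.0453
([-0.0006, -0.0028, -0.05], [-8.81, 3.35, 0.12]) 9.4
```

>>> jog_arm:
  increments:
    - [[0, -0.001, -0.02], [-5, 2, 0]]
    - [[0, -0.002, -0.04], [-8.8, 3.3, 0.1]]
    - [[0, -0.003, -0.065], [-8.8, 3.3, 0.1]]
    - [[0, -0.003, -0.085], [-8.8, 3.3, 0.1]]
    - [[0, -0.003, -0.1], [-8.8, 3.3, 0.1]]

```text
time_s: 6.4
tcp_pos: [0.5494, -0.2195, 0.0338]
ee_rot: [[0.238, 0.941, -0.241], [0.67, -0.338, -0.66], [-0.703, -0.004, -0.711]]
force: [-0.0, -0.1, -1.4]
grip_width: 0.0453
```

Run:
```python
from st import *
import cv2
from hlp import crop
for n in ["scene","side"]:
    s=manip.snapshot(n);cv2.imwrite(f"pics/{n}6.png",s["color"]);np.savez(f"{n}6.npz",**s)
R2=rot(-19.7,45)
go(tcp([.5546,-.2068,.026],R2),R2)
crop("pics/scene6.png",170,80,80,90,6,"pics/scene6c.png")
crop("pics/side6.png",260,250,90,90,6,"pics/side6c.png")
```

```text
6.5 [0.5489, -0.2197, 0.0336] q [-0.092, 0.8787, 1.5352, -0.8415, 1.147, 0.7802] F [0.4, 0.4, -2.1] w 0.0452
([0.0011, 0.0002, -0.021], [-0.41, -0.18, 0.1]) 0.5
```

View pics/scene6c.png

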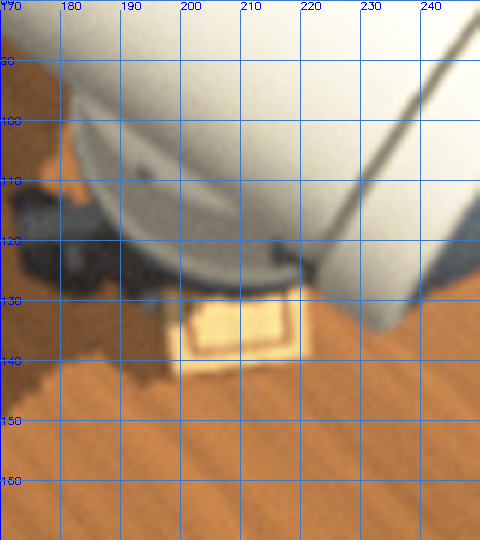

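View pics/side6c.png

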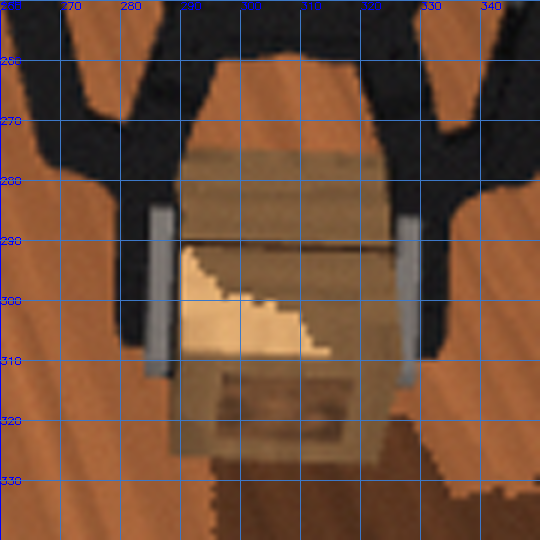

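>>> jog_arm:
  increments:
    - [[0, 0, -0.008], [0, 0, 0]]
    - [[0, 0, -0.014], [0, 0, 0]]
    - [[0, 0, -0.018], [0, 0, 0]]
    - [[0, 0, -0.02], [0, 0, 0]]
    - [[0, 0, -0.02], [0, 0, 0]]

```text
time_s: 7.0
tcp_pos: [0.5498, -0.2198, 0.0152]
ee_rot: [[0.239, 0.941, -0.24], [0.67, -0.338, -0.661], [-0.703, -0.003, -0.711]]
force: [0.1, -0.6, -1.8]
grip_width: 0.045
```

Run:
```python
from st import *
state()
```

```text
7.0 [0.5498, -0.2198, 0.0152] q [-0.0918, 0.9079, 1.5351, -0.853, 1.1261, 0.8065] F [0.1, -0.6, -1.8] w 0.045
```

>>> jog_arm:
  increments:
    - [[0, 0, -0.001], [0, 0, 0]]
    - [[0, 0, -0.002], [0, 0, 0]]
    - [[0, 0, -0.002], [0, 0, 0]]

```text
time_s: 7.3
tcp_pos: [0.5498, -0.2197, 0.0132]
ee_rot: [[0.239, 0.941, -0.24], [0.67, -0.338, -0.661], [-0.703, -0.003, -0.711]]
force: [-0.1, 0.2, -2.0]
grip_width: 0.0454
```

>>> jog_arm:
  increments:
    - [[0, 0, -0.001], [0, 0, 0]]
    - [[0, 0, -0.0015], [0, 0, 0]]
    - [[0, 0, -0.0015], [0, 0, 0]]

```text
time_s: 7.6
tcp_pos: [0.5499, -0.2198, 0.0121]
ee_rot: [[0.239, 0.941, -0.239], [0.67, -0.338, -0.661], [-0.703, -0.002, -0.711]]
force: [-0.6, 2.4, 4.4]
grip_width: 0.0453
```

>>> jog_arm:
  increments:
    - [[0, 0, 0], [0, 0, 0]]
    - [[0, 0, 0], [0, 0, 0]]
    - [[0, 0, 0], [0, 0, 0]]
    - [[0, 0, 0], [0, 0, 0]]
  hand: 1

```text
time_s: 8.0
tcp_pos: [0.5498, -0.2198, 0.0116]
ee_rot: [[0.239, 0.941, -0.24], [0.67, -0.338, -0.661], [-0.703, -0.003, -0.711]]
force: [1.0, -0.1, 0.8]
grip_width: 0.0852
```

Run:
```python
from st import *
p,R=state();print((-R[:,2]*.12).round(3))
```

```text
8.0 [0.5498, -0.2198, 0.0116] q [-0.0919, 0.9136, 1.5351, -0.855, 1.1225, 0.8111] F [1.0, -0.1, 0.8] w 0.0852
[0.029 0.079 0.085]
```

>>> jog_arm:
  increments:
    - [[0.005, 0.013, 0.014], [0, 0, 0]]
    - [[0.012, 0.033, 0.035], [0, 0, 0]]
    - [[0.02, 0.053, 0.057], [0, 0, 0]]
    - [[0.029, 0.079, 0.085], [0, 0, 0]]
    - [[0.03, 0.08, 0.12], [6, -2, 0]]

```text
time_s: 8.5
tcp_pos: [0.5804, -0.1355, 0.1299]
ee_rot: [[0.256, 0.943, -0.214], [0.742, -0.333, -0.582], [-0.62, -0.01, -0.784]]
force: [0.7, -1.0, 0.6]
grip_width: 0.0856
```

Run:
```python
from st import *
import cv2
from hlp import crop
for n in ["scene","side","wrist"]:
    s=manip.snapshot(n);cv2.imwrite(f"pics/{n}7.png",s["color"]);np.savez(f"{n}7.npz",**s)
R2=rot(-19.7,0)
go([.55,-.215,.2],R2)
crop("pics/scene7.png",180,110,50,60,9,"pics/scene7c.png")
crop("pics/side7.png",270,260,70,80,7,"pics/side7c.png")
```

```text
8.65 [0.5812, -0.1402, 0.1347] q [-0.007, 0.7176, 1.4283, -0.648, 1.3124, 0.6116] F [0.1, -0.6, -1.1] w 0.0854
([-0.0312, -0.0748, 0.0653], [35.97, -12.88, 0.07]) 38.2
```

View pics/scene7c.png

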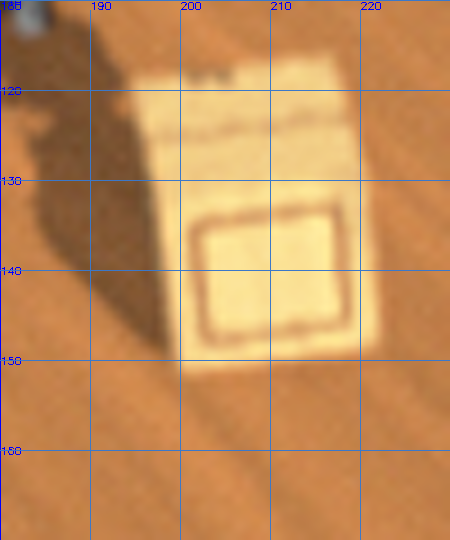

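View pics/side7c.png

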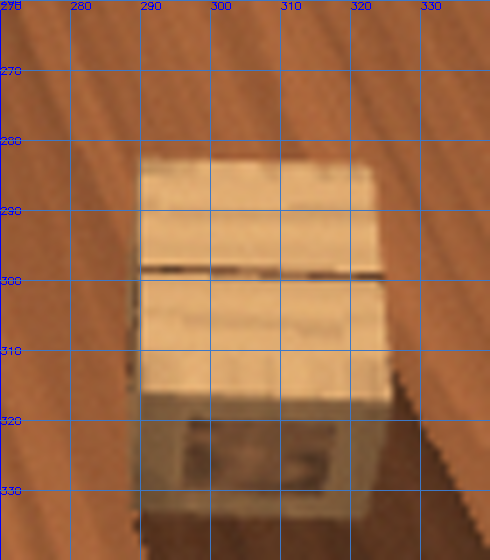

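View pics/wrist7.png

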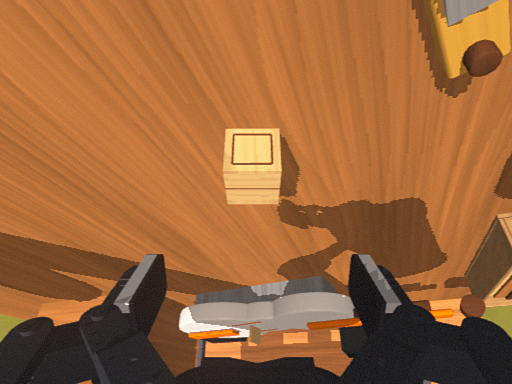

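Run:
```python
from st import *
from fit import unproj
s=dict(np.load("side7.npz"))
a=unproj(s,(289,298),.046);b=unproj(s,(323.5,299),.046)
print(a,b,(a+b)/2,np.degrees(np.arctan2(*(b-a)[1::-1])),np.linalg.norm(a-b))
for q in[(289,282.2),(322.3,283.7),(325.5,317),(289.5,315.7)]: print(unproj(s,q,.046).round(4))
```

```text
[ 0.53387273 -0.19983934  0.046     ] [ 0.57717543 -0.21502216  0.046     ] [ 0.55552408 -0.20743075  0.046     ] -19.32171633261282 0.04588727226156074
[ 0.5425 -0.1768  0.046 ]
[ 0.5854 -0.1928  0.046 ]
[ 0.5689 -0.2396  0.046 ]
[ 0.5255 -0.224   0.046 ]
```

>>> jog_arm:
  increments:
    - [[-0.006, -0.015, 0.02], [7.2, -2.6, 0]]
    - [[-0.012, -0.03, 0.04], [14.4, -5.2, 0]]
    - [[-0.018, -0.045, 0.055], [21.6, -7.7, 0]]
    - [[-0.025, -0.06, 0.065], [28.8, -10.3, 0]]
    - [[-0.03, -0.075, 0.065], [36, -12.9, 0]]

```text
time_s: 9.15
tcp_pos: [0.5501, -0.2156, 0.1983]
ee_rot: [[0.335, 0.942, 0.0], [0.942, -0.335, 0.003], [0.003, -0.001, -1.0]]
force: [-0.9, 0.8, -0.8]
grip_width: 0.0853
```

Run:
```python
from st import *
R=rot(-19.5,-45);P=tcp([.5555,-.2074,.026],R)
go(P-R[:,2]*.11,R)
```

```text
9.15 [0.5501, -0.2156, 0.1983] q [-0.476, 0.4793, 1.4729, 0.0027, 1.1904, -0.1359] F [-0.9, 0.8, -0.8] w 0.0853
([-0.0161, -0.0524, -0.108], [42.26, -15.02, 0.02]) 44.8
```

>>> jog_arm:
  increments:
    - [[-0.004, -0.015, -0.01], [7.9, -2.8, 0]]
    - [[-0.008, -0.03, -0.03], [15.8, -5.6, 0]]
    - [[-0.012, -0.045, -0.05], [23.7, -8.4, 0]]
    - [[-0.016, -0.055, -0.07], [31.6, -11.2, 0]]
    - [[-0.016, -0.058, -0.09], [39.5, -14, 0]]

```text
time_s: 9.65
tcp_pos: [0.5331, -0.2746, 0.1059]
ee_rot: [[0.25, 0.942, 0.222], [0.698, -0.334, 0.633], [0.671, -0.003, -0.742]]
force: [1.0, 0.6, -0.9]
grip_width: 0.0852
```

Run:
```python
from st import *
R=rot(-19.5,-45);P=tcp([.5555,-.2074,.026],R)
go(P-R[:,2]*.11,R)
```

```text
9.65 [0.5331, -0.2746, 0.1059] q [-0.9044, 0.7915, 1.4082, 0.6088, 1.4252, -0.8057] F [1.0, 0.6, -0.9] w 0.0852
([0.001, 0.0065, -0.0155], [2.66, -1.12, 0.02]) 2.9
```

>>> jog_arm:
  increments:
    - [[0.001, 0.0065, -0.0155], [2.66, -1.1, 0]]
    - [[0.007, 0.025, -0.034], [2.66, -1.1, 0]]
    - [[0.014, 0.044, -0.053], [2.66, -1.1, 0]]
    - [[0.021, 0.062, -0.075], [2.66, -1.1, 0]]
    - [[0.027, 0.079, -0.092], [2.66, -1.1, 0]]

```text
time_s: 10.15
tcp_pos: [0.56, -0.1925, 0.0126]
ee_rot: [[0.239, 0.943, 0.231], [0.669, -0.332, 0.665], [0.704, -0.004, -0.711]]
force: [0.5, -0.2, -0.6]
grip_width: 0.0853
```

>>> jog_arm:
  increments:
    - [[0, 0, 0], [0, 0, 0]]
    - [[0, 0, 0], [0, 0, 0]]

```text
time_s: 10.35
tcp_pos: [0.5603, -0.1934, 0.0142]
ee_rot: [[0.237, 0.944, 0.231], [0.67, -0.331, 0.665], [0.704, -0.003, -0.711]]
force: [-0.4, -0.1, 0.2]
grip_width: 0.0852
```

Run:
```python
from st import *
import cv2
R=rot(-19.5,-45);P=tcp([.5555,-.2074,.026],R)
go(P,R)
s=manip.snapshot("wrist");cv2.imwrite(f"pics/wrist8.png",s["color"])
```

```text
10.35 [0.5603, -0.1934, 0.0142] q [-0.8051, 0.915, 1.515, 0.7265, 1.2348, -0.9021] F [-0.4, -0.1, 0.2] w 0.0852
([-0.0003, -0.0013, -0.0016], [0.21, -0.26, -0.17]) 0.4
```

View pics/wrist8.png

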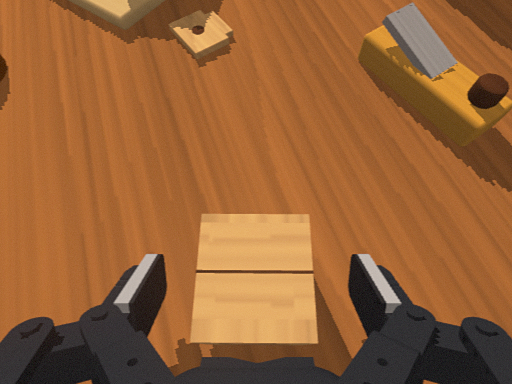

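Box centred between the pads (columns 192–317 vs 150–365), seam at row 271 in the middle of the pads' reach, closed. Grip.

>>> jog_arm:
  increments:
    - [[0, -0.001, -0.001], [0, 0, 0]]
    - [[0, -0.001, -0.001], [0, 0, 0]]
    - [[0, -0.001, -0.001], [0, 0, 0]]
    - [[0, -0.001, -0.001], [0, 0, 0]]
    - [[0, -0.001, -0.001], [0, 0, 0]]
  hand: -1

```text
time_s: 10.9
tcp_pos: [0.5609, -0.1954, 0.0142]
ee_rot: [[0.236, 0.943, 0.233], [0.671, -0.332, 0.663], [0.703, -0.0, -0.711]]
force: [-2.9, -4.1, 7.0]
grip_width: 0.0455
```

>>> jog_arm:
  increments:
    - [[0, 0, 0.005], [0, 0, 0]]
    - [[0, 0, 0.025], [0, 0, 0]]
    - [[0, 0, 0.05], [0, 0, 0]]
    - [[0, 0, 0.08], [0, 0, 0]]
    - [[0, 0, 0.11], [0, 0, 0]]

```text
time_s: 11.4
tcp_pos: [0.5605, -0.1946, 0.1249]
ee_rot: [[0.237, 0.943, 0.232], [0.67, -0.331, 0.664], [0.703, -0.002, -0.711]]
force: [1.4, -0.2, -1.6]
grip_width: 0.0452
```

Run:
```python
from st import *
import cv2
from hlp import crop
s=manip.snapshot("scene");cv2.imwrite(f"pics/scene9.png",s["color"])
crop("pics/scene9.png",170,40,80,90,6,"pics/scene9c.png")
from kin import ik
g=[.5652,.110]
for R,z,az in((rot(-27.7,0),.2,0),(rot(-27.7,45),.16,0),(rot(-27.7,45),.09,0)):
    go(tcp([*g,z],R),R); print(np.round(ik(tcp([*g,z],R),R),2).tolist())
```

```text
11.45 [0.5619, -0.1955, 0.1293] q [-0.8061, 0.7425, 1.4861, 0.6931, 1.3836, -0.7718] F [2.6, -1.7, 4.5] w 0.0455
([0.0033, 0.3055, 0.0517], [-40.86, 17.99, -7.99]) 45.4
[[0.09, 0.48, 1.53, 0.0, 1.13, 0.57]]
11.45 [0.5619, -0.1955, 0.1293] q [-0.8061, 0.7425, 1.4861, 0.6931, 1.3836, -0.7718] F [2.6, -1.7, 4.5] w 0.0455
([-0.0029, 0.2936, 0.0173], [-82.16, 35.94, -6.72]) 89.9
[[0.35, 0.83, 1.2, -0.5, 1.73, 0.91]]
11.45 [0.5619, -0.1955, 0.1293] q [-0.8061, 0.7425, 1.4861, 0.6931, 1.3836, -0.7718] F [2.6, -1.7, 4.5] w 0.0455
([-0.0029, 0.2936, -0.0527], [-82.16, 35.94, -6.72]) 89.9
[[0.35, 0.92, 1.22, -0.5, 1.63, 0.97]]
```

View pics/scene9c.png

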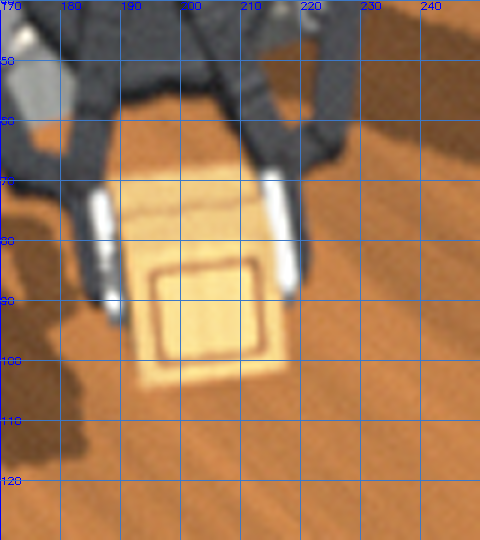

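>>> jog_arm:
  increments:
    - [[0.001, 0.02, 0.015], [-6.8, 3, -1.3]]
    - [[0.002, 0.05, 0.03], [-13.6, 6, -2.6]]
    - [[0.003, 0.08, 0.045], [-20.4, 9, -4]]
    - [[0.003, 0.11, 0.055], [-27.2, 12, -5.3]]
    - [[0.003, 0.14, 0.065], [-34, 15, -6.6]]

```text
time_s: 11.95
tcp_pos: [0.5638, -0.0554, 0.1898]
ee_rot: [[0.443, 0.895, 0.052], [0.887, -0.446, 0.124], [0.134, -0.009, -0.991]]
force: [0.4, 0.5, -2.3]
grip_width: 0.0455
```

Run:
```python
from st import *
R=rot(-27.7,45)
go(tcp([.5652,.110,.19],R),R)
```

```text
11.95 [0.5638, -0.0554, 0.1898] q [-0.2833, 0.4448, 1.5758, 0.1499, 1.1102, 0.1131] F [0.4, 0.5, -2.3] w 0.0455
([-0.0048, 0.1535, -0.0132], [-47.15, 23.58, -0.91]) 52.7
```

>>> jog_arm:
  increments:
    - [[-0.001, 0.03, 0], [-7.2, 3.6, -0.1]]
    - [[-0.002, 0.06, 0], [-14.4, 7.2, -0.3]]
    - [[-0.003, 0.09, 0], [-21.6, 10.8, -0.4]]
    - [[-0.004, 0.12, 0], [-28.8, 14.4, -0.5]]
    - [[-0.005, 0.145, -0.005], [-36, 18, -0.7]]

```text
time_s: 12.45
tcp_pos: [0.5591, 0.0909, 0.1845]
ee_rot: [[0.387, 0.887, -0.251], [0.749, -0.462, -0.475], [-0.537, -0.004, -0.843]]
force: [0.5, -0.5, -1.9]
grip_width: 0.0455
```

Run:
```python
from st import *
R=rot(-27.7,45)
go(tcp([.5652,.110,.14],R),R)
```

```text
12.45 [0.5591, 0.0909, 0.1845] q [0.2845, 0.6803, 1.2744, -0.3961, 1.6022, 0.835] F [0.5, -0.5, -1.9] w 0.0455
([-0.0001, 0.0072, -0.058], [-11.18, 5.58, -0.18]) 12.5
```

>>> jog_arm:
  increments:
    - [[0, 0.003, -0.015], [-5.6, 2.8, -0.1]]
    - [[0, 0.006, -0.03], [-11.2, 5.6, -0.2]]
    - [[0, 0.007, -0.045], [-11.2, 5.6, -0.2]]
    - [[0, 0.007, -0.058], [-11.2, 5.6, -0.2]]
    - [[0, 0.007, -0.058], [-11.2, 5.6, -0.2]]

```text
time_s: 12.95
tcp_pos: [0.5581, 0.0948, 0.124]
ee_rot: [[0.329, 0.884, -0.333], [0.63, -0.468, -0.62], [-0.704, -0.006, -0.71]]
force: [-0.6, -0.4, -2.1]
grip_width: 0.0456
```

Run:
```python
from st import *
import cv2
from hlp import crop
R=rot(-27.7,45)
go(tcp([.5652,.110,.09],R),R)
for n in ["scene","side","wrist"]:
    s=manip.snapshot(n);cv2.imwrite(f"pics/{n}10.png",s["color"]);np.savez(f"{n}10.npz",**s)
crop("pics/scene10.png",255,150,80,100,6,"pics/scene10c.png")
crop("pics/side10.png",215,100,70,90,6,"pics/side10c.png")
```

```text
12.95 [0.5581, 0.0948, 0.124] q [0.3435, 0.8547, 1.2109, -0.4958, 1.6935, 0.9259] F [-0.6, -0.4, -2.1] w 0.0456
([0.0009, 0.0033, -0.0474], [-0.37, -0.17, 0.17]) 0.4
```

View pics/scene10c.png

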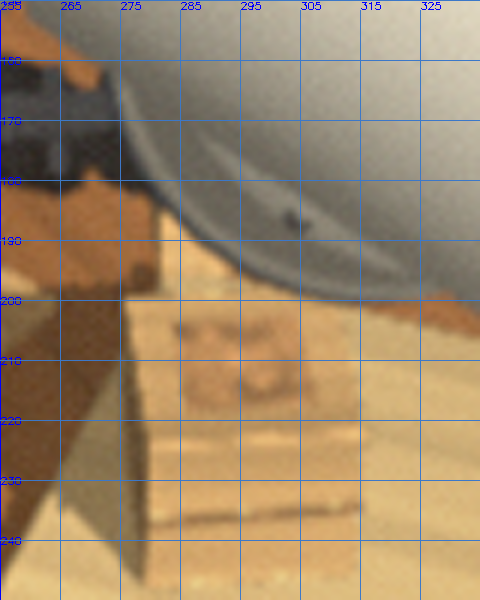

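View pics/side10c.png

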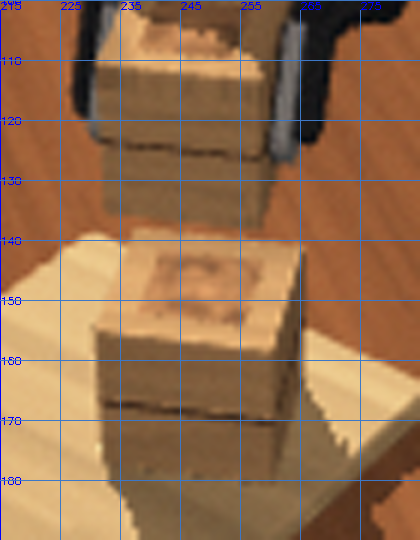

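View pics/wrist10.png

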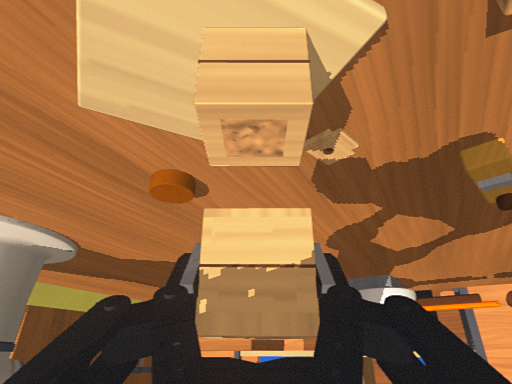

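```bash
cat > held.py <<'E'
from fit import *
def fitheld(s,obs,p0,free_z=True):
    # obs: list of (dz, pts); p=(x,y,yaw,zb)
    def f(p):
        r=[]
        for dz,pts in obs:
            U=proj(s,corners(p[:3],.023,p[3]+dz))
            for q in pts:
                d=U-(np.array(q)-.5);r.append(d[np.argmin((d**2).sum(1))])
        r=np.array(r).ravel()
        return r if free_z else np.r_[r,(p[3]-p0[3])*1e4]
    o=least_squares(f,p0);return o.x,o.fun
E
python3 - <<'E'
from held import *
np.set_printoptions(precision=4,suppress=True)
s=dict(np.load("side10.npz"))
ob=[(.024,[(231.7,123.7),(260,126.3)]),(0,[(232.2,135),(258.7,138)]),(.05,[(231.2,111.7),(259.2,112.8)])]
for fz in(True,False):
    x,r=fitheld(s,ob,[.562,.103,-.484,.1135],fz);print(x,np.degrees(x[2]));print(r)
L=[(230.3,154.7),(260.8,158.3),(265.7,141.3),(236.7,138.7)]
x,r=fit([(s,.066,[(a-.5,b-.5) for a,b in L])],.028,[.565,.11,-.484]);print("large",x,np.degrees(x[2]),r.ravel())
E
```

```text
[ 0.5635  0.0993 -0.436   0.1151] -24.98129906144098
[ 0.3147  0.4021 -0.9713 -0.1124  0.4968  0.831   0.3529 -0.0617  0.0364
 -0.9836 -0.1988 -0.0273]
[ 0.5641  0.1017 -0.4346  0.1135] -24.897957699090924
[ 0.3712  0.4175 -1.0278 -0.1282  0.549   0.7962  0.2976 -0.1283  0.0979
 -0.9077 -0.2568  0.018   0.002 ]
large [ 0.5664  0.1098 -0.4723] -27.061927555183413 [ 0.1411  0.793  -0.1959  0.4513 -0.1802 -0.5303  0.2434 -0.8564]
```

Run:
```python
from hlp import crop
crop("pics/wrist10.png",190,20,130,150,4,"pics/w10a.png")
crop("pics/wrist10.png",190,200,130,160,4,"pics/w10b.png")
```

```text
(no output)
```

View pics/w10a.png

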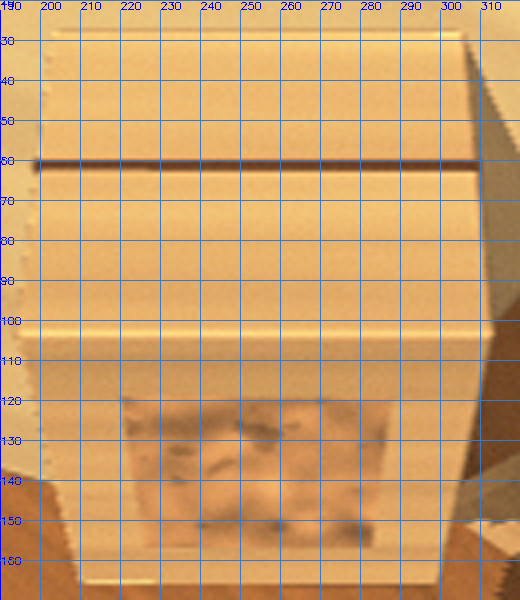

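View pics/w10b.png

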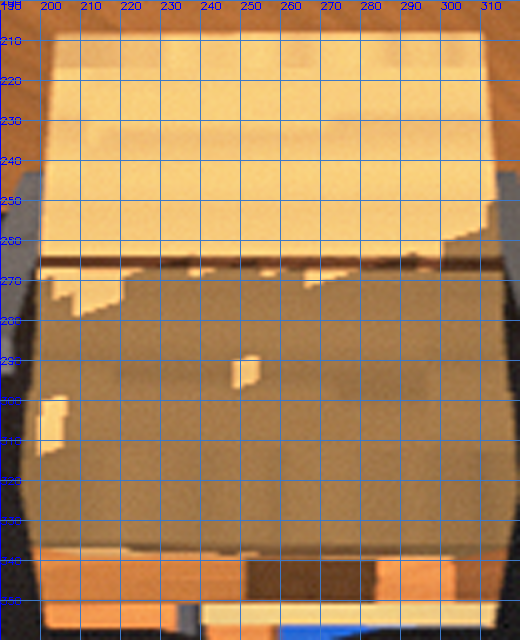

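Run:
```python
from held import *
np.set_printoptions(precision=4,suppress=True)
s=dict(np.load("wrist10.npz"))
L=[(195,103.3),(313,103.4),(210.5,165.7),(299.5,165.7)]
x,r=fit([(s,.066,[(a-.5,b-.5) for a,b in L])],.028,[.565,.11,-.484]);print("large",x,np.degrees(x[2]),r.ravel())
ob=[(0,[(203.7,208.3),(310.7,208.3)]),(.024,[(200,265.7),(315.7,265.7)]),(.05,[(195.5,337.3),(319,337.5)])]
for fz in(True,False):
    h,r=fitheld(s,ob,[.562,.103,-.484,.1135],fz);print(h,np.degrees(h[2]));print(r)
    print("diff",x[:2]-h[:2])
```

```text
large [ 0.5646  0.1112 -0.4842] -27.745337832491433 [-1.4032 -0.108   1.2754 -0.1069 -0.61    0.8219  0.6619  0.9571]
[ 0.5628  0.1034 -0.4747  0.1143] -27.199331892349164
[ 0.6178  1.5846  0.2331  1.3813 -0.39   -0.6207 -0.3927 -0.6044 -1.9849
 -0.7624  1.9749 -0.6065]
diff [0.0018 0.0078]
[ 0.5621  0.1022 -0.477   0.1137] -27.33080805740396
[ 1.2075  1.4172 -0.3482  1.3137  0.3036 -1.4394 -1.0769 -1.3604 -1.1444
 -2.5709  1.145  -2.4121  1.6051]
diff [0.0025 0.009 ]
```

>>> jog_arm:
  increments:
    - [[0.001, 0.004, -0.01], [0, 0, 0]]
    - [[0.0023, 0.008, -0.02], [0, 0, 0]]
    - [[0.0023, 0.008, -0.03], [0, 0, 0]]
    - [[0.0023, 0.008, -0.038], [0, 0, 0]]
    - [[0.0023, 0.008, -0.038], [0, 0, 0]]

```text
time_s: 13.6
tcp_pos: [0.5604, 0.1035, 0.0855]
ee_rot: [[0.327, 0.885, -0.333], [0.628, -0.466, -0.623], [-0.706, -0.006, -0.708]]
force: [-0.2, 0.1, -1.2]
grip_width: 0.0452
```

Run:
```python
from st import *
import cv2
from hlp import crop
state()
for n in ["side","wrist"]:
    s=manip.snapshot(n);cv2.imwrite(f"pics/{n}11.png",s["color"]);np.savez(f"{n}11.npz",**s)
crop("pics/side11.png",215,110,65,80,8,"pics/side11c.png")
crop("pics/wrist11.png",180,100,150,180,3,"pics/w11a.png")
```

```text
13.6 [0.5604, 0.1035, 0.0855] q [0.3545, 0.9095, 1.2063, -0.4893, 1.6554, 0.9571] F [-0.2, 0.1, -1.2] w 0.0452
```

View pics/side11c.png

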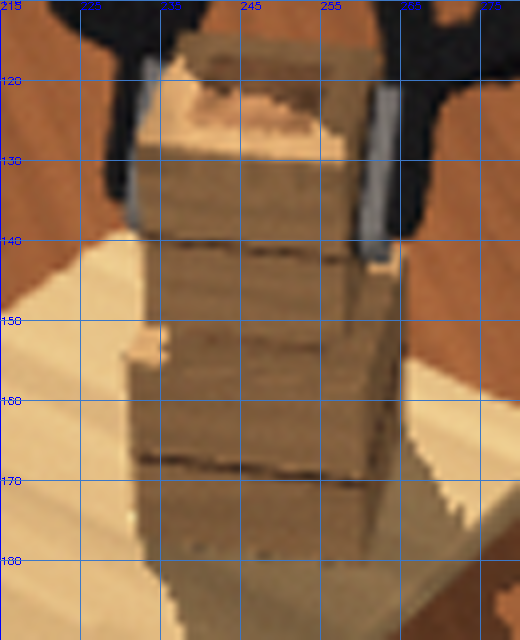

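View pics/w11a.png

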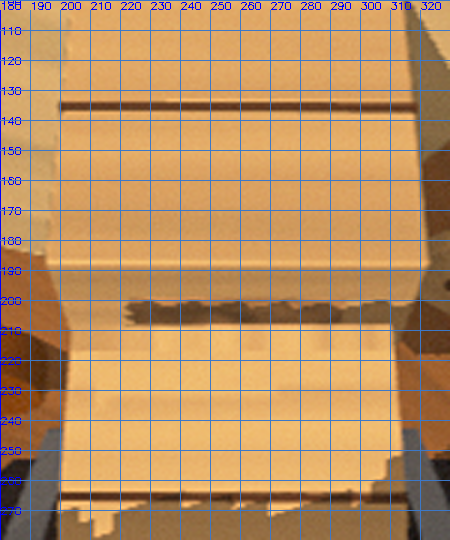

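Run:
```python
from held import *
np.set_printoptions(precision=4,suppress=True)
a=np.radians(62.3);h=np.array([np.cos(a),np.sin(a)]);j=np.array([np.sin(a),-np.cos(a)])
s=dict(np.load("wrist11.npz"))
U=lambda q,z:unproj(s,(q[0]-.5,q[1]-.5),z)[:2]
Lg=[U((195.3,188),.066),U((323.3,188.2),.066)]
for zb in(.0745,.0757,.077):
    H=[U((203.3,207.5),zb),U((311.7,207.5),zb)]
    print(zb,"perp L",[p@h for p in Lg],"H",[p@h for p in H],"want diff .005:",np.mean([p@h for p in Lg])-np.mean([p@h for p in H]),"jaw",np.mean([p@j for p in Lg])-np.mean([p@j for p in H]),np.linalg.norm(Lg[0]-Lg[1]),np.linalg.norm(H[0]-H[1]))
# side camera: front-face edges
s=dict(np.load("side11.npz"))
# held bottom edge front corners, seam, top ; large front top corners
ob=[(.024,[(233.1,139.3),(258.8,142.5)]),(0,[(233.5,150.5),(258.2,153.7)]),(.05,[(231.9,128.2),(258.5,130.8)])]
for fz in(True,False):
    x,r=fitheld(s,ob,[.565,.11,-.484,.0757],fz);print(x,np.degrees(x[2]),r)
```

```text
0.0745 perp L [np.float64(0.38853476989872326), np.float64(0.3887773427581611)] H [np.float64(0.38694523462581015), np.float64(0.38737403776051893)] want diff .005: 0.0014964201352776763 jaw 0.0007435468024511449 0.05527823623686733 0.04598023558979075
0.0757 perp L [np.float64(0.38853476989872326), np.float64(0.3887773427581611)] H [np.float64(0.3896409574951335), np.float64(0.3900604532000466)] want diff .005: -0.001194649019147842 jaw 0.0007326108123785202 0.05527823623686733 0.04498220693725164
0.077 perp L [np.float64(0.38853476989872326), np.float64(0.3887773427581611)] H [np.float64(0.39256132393690035), np.float64(0.3929707365928682)] want diff .005: -0.0041099739364420795 jaw 0.0007207634897997695 0.05527823623686733 0.043901009230334236
[ 0.5667  0.1087 -0.4905  0.0744] -28.104649441949224 [-0.1012  0.5832 -0.4331  0.286   0.1233  0.1487  0.2053 -0.1247  0.3881
 -0.5694 -0.1768 -0.2991]
[ 0.5662  0.1069 -0.4917  0.0757] -28.175054794073613 [-0.1398  0.5694 -0.3946  0.3004  0.0876  0.1696  0.243  -0.0753  0.3461
 -0.6247 -0.1374 -0.3267 -0.0012]
```

>>> jog_arm:
  increments:
    - [[0.0007, -0.0004, -0.003], [0, 0, 0]]
    - [[0.0007, -0.0004, -0.005], [0, 0, 0]]
    - [[0.0007, -0.0004, -0.006], [0, 0, 0]]
    - [[0.0007, -0.0004, -0.006], [0, 0, 0]]

```text
time_s: 14.1
tcp_pos: [0.5617, 0.1032, 0.0809]
ee_rot: [[0.328, 0.884, -0.332], [0.629, -0.467, -0.622], [-0.705, -0.004, -0.709]]
force: [-0.4, -0.3, -2.9]
grip_width: 0.0455
```

>>> jog_arm:
  increments:
    - [[0, 0, -0.0007], [0, 0, 0]]
    - [[0, 0, -0.001], [0, 0, 0]]
    - [[0, 0, -0.001], [0, 0, 0]]

```text
time_s: 14.4
tcp_pos: [0.5617, 0.1033, 0.08]
ee_rot: [[0.328, 0.885, -0.331], [0.629, -0.466, -0.622], [-0.705, -0.004, -0.709]]
force: [0.4, 0.4, -1.7]
grip_width: 0.0455
```

Run:
```python
from st import *
import cv2
from hlp import crop
state()
for n in ["side","wrist"]:
    s=manip.snapshot(n);cv2.imwrite(f"pics/{n}12.png",s["color"]);np.savez(f"{n}12.npz",**s)
crop("pics/side12.png",215,110,65,80,8,"pics/side12c.png")
crop("pics/wrist12.png",185,120,150,100,5,"pics/w12a.png")
```

```text
14.4 [0.5617, 0.1033, 0.08] q [0.3536, 0.9167, 1.2058, -0.4896, 1.6473, 0.9607] F [0.4, 0.4, -1.7] w 0.0455
```

View pics/side12c.png

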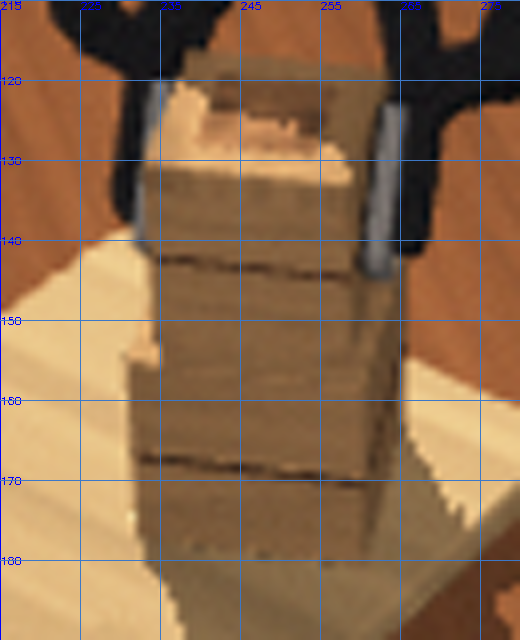

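View pics/w12a.png

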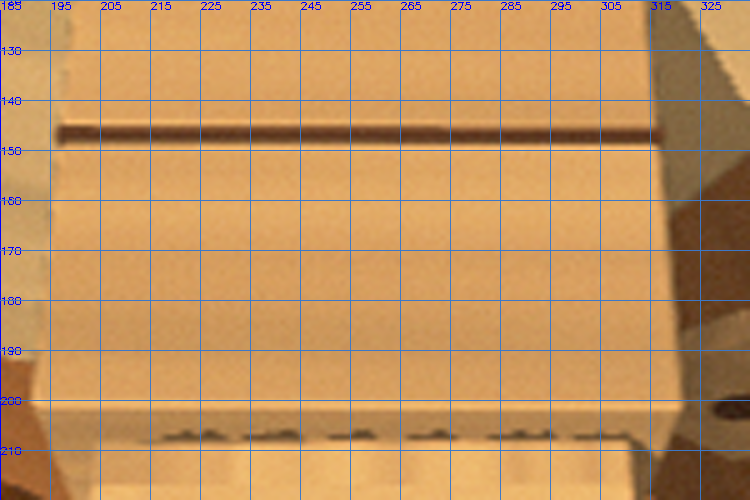

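Run:
```python
from held import *
np.set_printoptions(precision=4,suppress=True)
a=np.radians(62.3);h=np.array([np.cos(a),np.sin(a)]);j=np.array([np.sin(a),-np.cos(a)])
s=dict(np.load("wrist12.npz"))
U=lambda q,z:unproj(s,(q[0]-.5,q[1]-.5),z)[:2]
Lg=[U((191.3,201.3),.066),U((321.2,201.3),.066)]
for zb in(.066,.067,.068,.069):
    H=[U((203,207.8),zb),U((311,207.8),zb)]
    print(zb,"perp diff (want 5)",1e3*(np.mean([p@h for p in Lg])-np.mean([p@h for p in H])),"jaw",1e3*(np.mean([p@j for p in Lg])-np.mean([p@j for p in H])),np.linalg.norm(Lg[0]-Lg[1]),np.linalg.norm(H[0]-H[1]))
s=dict(np.load("side12.npz"))
c=[proj(s,corners([.5664,.1098,-.484],.028,.066)),proj(s,corners([.5664,.1098,-.484],.023,.0672)),proj(s,corners([.5664,.1098,-.484],.023,.0912)),proj(s,corners([.5664,.1098,-.484],.023,.1172))]
for k in c: print((k+.5).round(1).tolist())
```

```text
0.066 perp diff (want 5) 6.748037183096745 jaw -0.31015831070385635 0.055024816357098334 0.047783594845459826
0.067 perp diff (want 5) 4.506462301204106 jaw -0.321985327645824 0.055024816357098334 0.04695531847078461
0.068 perp diff (want 5) 2.2648874193115787 jaw -0.33381234458795817 0.055024816357098334 0.046127042096109266
0.069 perp diff (want 5) 0.023312537418884727 jaw -0.3456393615300368 0.055024816357098334 0.04529876572143393
[[265.7, 140.9], [237.2, 137.8], [230.3, 155.4], [260.4, 158.9]]
[[262.7, 141.6], [239.1, 139.0], [233.6, 153.5], [258.2, 156.3]]
[[262.7, 131.1], [238.6, 128.6], [233.0, 142.9], [258.2, 145.7]]
[[262.8, 119.2], [238.1, 116.7], [232.3, 130.8], [258.1, 133.6]]
```

>>> jog_arm:
  increments:
    - [[-0.0004, 0.0002, -0.0005], [0, 0, 0]]
    - [[-0.0004, 0.0002, -0.0007], [0, 0, 0]]
    - [[-0.0004, 0.0002, -0.0007], [0, 0, 0]]

```text
time_s: 14.8
tcp_pos: [0.5613, 0.1035, 0.0792]
ee_rot: [[0.328, 0.885, -0.331], [0.629, -0.466, -0.622], [-0.705, -0.004, -0.709]]
force: [0.8, -0.3, -2.5]
grip_width: 0.0454
```

>>> jog_arm:
  increments:
    - [[0, 0, -0.0004], [0, 0, 0]]
    - [[0, 0, -0.0005], [0, 0, 0]]
    - [[0, 0, -0.0005], [0, 0, 0]]

```text
time_s: 15.1
tcp_pos: [0.5613, 0.1035, 0.0788]
ee_rot: [[0.328, 0.884, -0.331], [0.629, -0.467, -0.622], [-0.705, -0.004, -0.709]]
force: [0.6, 1.4, 0.2]
grip_width: 0.0452
```

Run:
```python
from st import *
import cv2
from hlp import crop
state()
for n in ["side","wrist"]:
    s=manip.snapshot(n);cv2.imwrite(f"pics/{n}13.png",s["color"]);np.savez(f"{n}13.npz",**s)
crop("pics/side13.png",225,120,45,60,10,"pics/side13c.png")
crop("pics/wrist13.png",185,170,150,60,5,"pics/w13a.png")
```

```text
15.1 [0.5613, 0.1035, 0.0788] q [0.3541, 0.9179, 1.2069, -0.4893, 1.6455, 0.9622] F [0.6, 1.4, 0.2] w 0.0452
```

View pics/side13c.png

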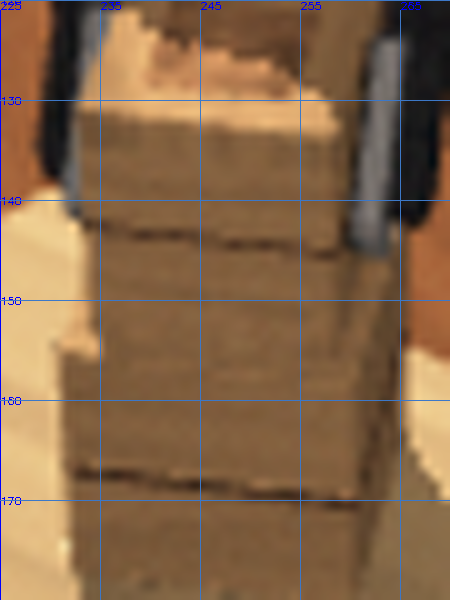

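View pics/w13a.png

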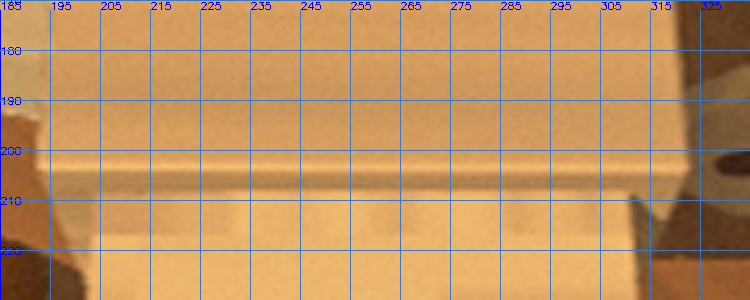

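Run:
```python
from held import *
np.set_printoptions(precision=4,suppress=True)
a=np.radians(62.3);h=np.array([np.cos(a),np.sin(a)]);j=np.array([np.sin(a),-np.cos(a)])
s=dict(np.load("wrist13.npz"))
U=lambda q,z:unproj(s,(q[0]-.5,q[1]-.5),z)[:2]
Lg=[U((192.3,203.8),.066),U((322.8,203.8),.066)]
for zb in(.066,.0665,.067):
  for y in(207.3,208.3):
    H=[U((203,y),zb),U((310.8,y),zb)]
    print(zb,y,"perp diff (want 5)",1e3*(np.mean([p@h for p in Lg])-np.mean([p@h for p in H])),"jaw",1e3*(np.mean([p@j for p in Lg])-np.mean([p@j for p in H])))
s=dict(np.load("side13.npz"))
for q in [(230.9,155.2),(260.5,158)]: print("L front",unproj(s,(q[0]-.5,q[1]-.5),.066)[:2]@h)
for z,qs in((.09,[(234,142.7),(258.8,145.6)]),(.116,[(232.8,131.2),(258.4,133.5)])):
    for q in qs: print("H front",z,unproj(s,(q[0]-.5,q[1]-.5),z)[:2]@h)
```

```text
0.066 207.3 perp diff (want 5) 3.6112320063953485 jaw 0.2716518274937796
0.066 208.3 perp diff (want 5) 4.674425756569733 jaw 0.2755684861917018
0.0665 207.3 perp diff (want 5) 2.4952305385133045 jaw 0.26543831716985267
0.0665 208.3 perp diff (want 5) 3.5490241354496077 jaw 0.2693203470037764
0.067 207.3 perp diff (want 5) 1.379229070631316 jaw 0.25922480684603677
0.067 208.3 perp diff (want 5) 2.423622514329482 jaw 0.2630722078156289
L front 0.3332127453396989
L front 0.33495478922204747
H front 0.09 0.34001270345912915
H front 0.09 0.33957667299592603
H front 0.116 0.3382414541857367
H front 0.116 0.339554888502868
```

>>> jog_arm:
  increments:
    - [[0, 0, 0.0015], [0, 0, 0]]
    - [[0, -0.0005, 0.0015], [0, 0, 0]]
    - [[0, -0.0005, 0.0007], [0, 0, 0]]
    - [[0, -0.0005, -0.0002], [0, 0, 0]]
    - [[0, -0.0005, -0.0004], [0, 0, 0]]

```text
time_s: 15.7
tcp_pos: [0.5613, 0.103, 0.0785]
ee_rot: [[0.328, 0.884, -0.331], [0.629, -0.467, -0.622], [-0.705, -0.004, -0.709]]
force: [-0.3, 2.2, 2.5]
grip_width: 0.0453
```

>>> jog_arm:
  increments:
    - [[0, 0, 0], [0, 0, 0]]
    - [[0, 0, 0], [0, 0, 0]]

```text
time_s: 15.9
tcp_pos: [0.5613, 0.103, 0.0785]
ee_rot: [[0.328, 0.884, -0.331], [0.629, -0.467, -0.622], [-0.705, -0.004, -0.709]]
force: [-1.3, 2.3, 2.1]
grip_width: 0.0459
```

>>> jog_arm:
  increments:
    - [[0, 0, 0], [0, 0, 0]]
    - [[0, 0, 0], [0, 0, 0]]
    - [[0, 0, 0], [0, 0, 0]]
    - [[0, 0, 0], [0, 0, 0]]
  hand: 0.7

```text
time_s: 16.3
tcp_pos: [0.5613, 0.1029, 0.0783]
ee_rot: [[0.328, 0.884, -0.331], [0.629, -0.467, -0.622], [-0.705, -0.004, -0.709]]
force: [0.5, 1.3, -0.9]
grip_width: 0.0729
```

Run:
```python
from st import *
import cv2
from hlp import crop
p,R=state();print(-R[:,2]*.12)
for n in ["side","wrist"]:
    s=manip.snapshot(n);cv2.imwrite(f"pics/{n}14.png",s["color"]);np.savez(f"{n}14.npz",**s)
crop("pics/wrist14.png",130,120,250,200,3,"pics/w14a.png")
```

```text
16.3 [0.5613, 0.1029, 0.0783] q [0.3533, 0.9182, 1.2078, -0.4896, 1.6442, 0.9622] F [0.5, 1.3, -0.9] w 0.0729
[0.03977071 0.07465399 0.08511799]
```

View pics/w14a.png

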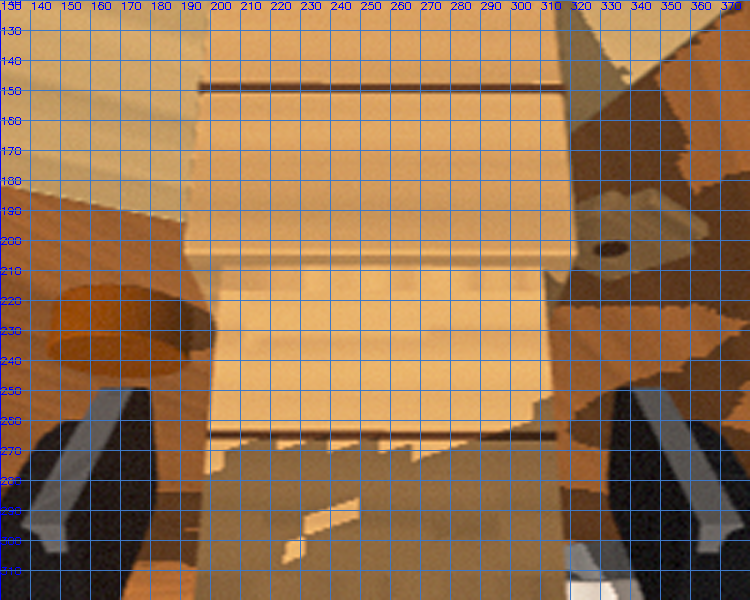

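>>> jog_arm:
  increments:
    - [[0.007, 0.012, 0.014], [0, 0, 0]]
    - [[0.017, 0.031, 0.036], [0, 0, 0]]
    - [[0.03, 0.056, 0.064], [0, 0, 0]]
    - [[0.047, 0.087, 0.1], [0, 0, 0]]
    - [[0.06, 0.12, 0.15], [0, 0, 0]]

```text
time_s: 16.9
tcp_pos: [0.6189, 0.2177, 0.2196]
ee_rot: [[0.328, 0.884, -0.332], [0.629, -0.467, -0.622], [-0.705, -0.005, -0.709]]
force: [1.7, 0.3, -0.4]
grip_width: 0.0725
```

Run:
```python
from st import *
import cv2
from hlp import crop
R=rot(-27.7,0)
go([.60,.09,.30],R)
for n in ["side","wrist","scene"]:
    s=manip.snapshot(n);cv2.imwrite(f"pics/{n}15.png",s["color"]);np.savez(f"{n}15.npz",**s)
crop("pics/scene15.png",255,150,80,100,6,"pics/scene15c.png")
crop("pics/side15.png",220,110,60,80,7,"pics/side15c.png")
```

```text
16.9 [0.6189, 0.2177, 0.2196] q [0.4578, 0.9204, 0.7637, -0.491, 2.082, 0.8372] F [1.7, 0.3, -0.4] w 0.0725
([-0.0189, -0.1277, 0.0804], [39.57, -21.14, -0.0]) 44.9
```

View pics/scene15.png

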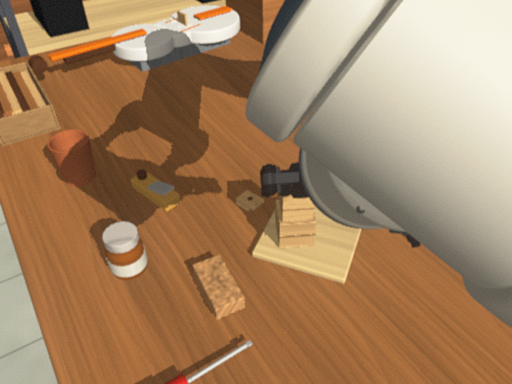

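View pics/wrist15.png

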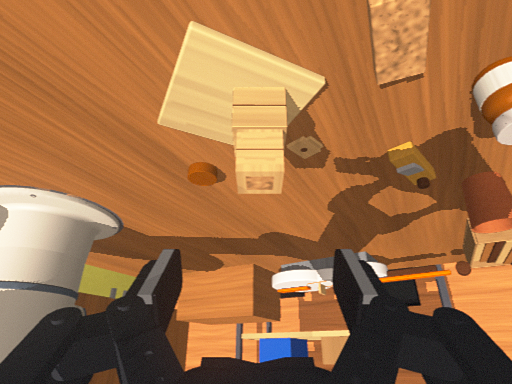

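View pics/side15c.png

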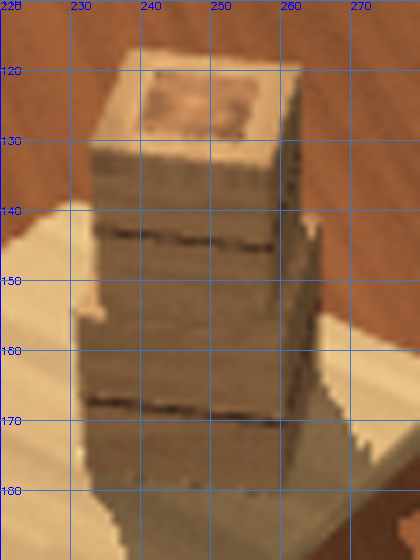

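>>> jog_arm:
  increments:
    - [[-0.004, -0.025, 0.016], [7.5, -4, 0]]
    - [[-0.008, -0.05, 0.032], [15, -8, 0]]
    - [[-0.012, -0.075, 0.048], [22.5, -12, 0]]
    - [[-0.016, -0.09, 0.064], [30, -16, 0]]
    - [[-0.019, -0.09, 0.08], [37, -20, 0]]

```text
time_s: 17.55
tcp_pos: [0.5991, 0.1245, 0.2995]
ee_rot: [[0.469, 0.883, -0.016], [0.882, -0.469, -0.04], [-0.043, 0.005, -0.999]]
force: [0.2, -0.4, 0.3]
grip_width: 0.0728
```

Run:
```python
from st import *
import cv2
from hlp import crop
state()
for n in ["wrist","scene"]:
    s=manip.snapshot(n);cv2.imwrite(f"pics/{n}16.png",s["color"]);np.savez(f"{n}16.npz",**s)
```

```text
17.55 [0.5991, 0.1245, 0.2995] q [0.1282, 0.432, 1.2615, -0.0382, 1.4688, 0.6209] F [0.2, -0.4, 0.3] w 0.0728
```

View pics/wrist16.png

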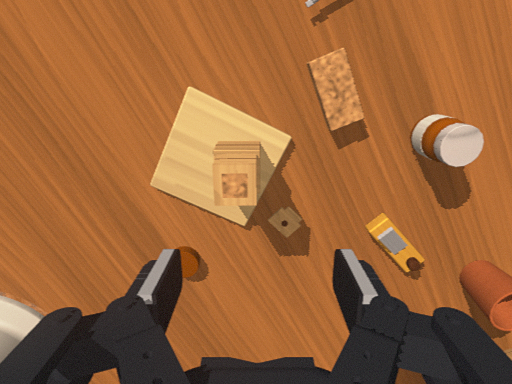

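View pics/scene16.png

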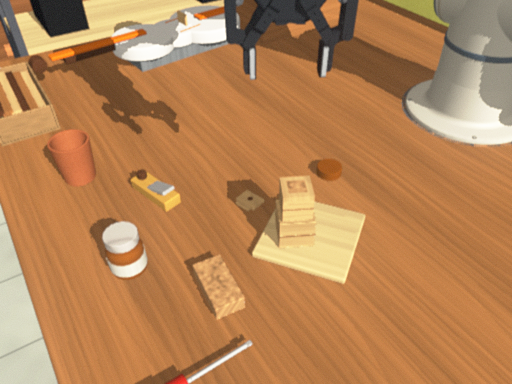

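Run:
```python
from hlp import crop
crop("pics/scene16.png",265,168,60,84,7,"pics/s16c.png")
crop("pics/wrist16.png",200,130,75,85,7,"pics/w16c.png")
from fit import *
import cv2
# bystander change check
a=cv2.imread("pics/scene0.png").astype(int);b=cv2.imread("pics/scene16.png").astype(int)
for k,(x,y,w,h) in dict(rosin=(312,155,36,30),plane=(125,165,60,48),block=(190,252,60,66),jar=(98,218,55,60),largebase=(270,226,56,24),bridge=(232,186,34,26)).items():
    print(k,np.abs(a-b)[y:y+h,x:x+w].mean().round(2))
```

```text
rosin 2.69
plane 2.42
block 2.34
jar 2.17
largebase 1.87
bridge 32.93
```

View pics/s16c.png

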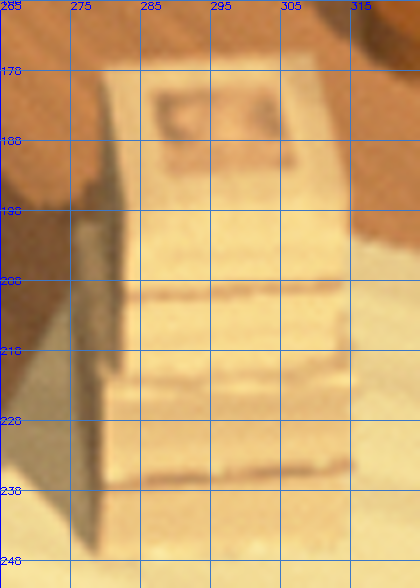

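View pics/w16c.png

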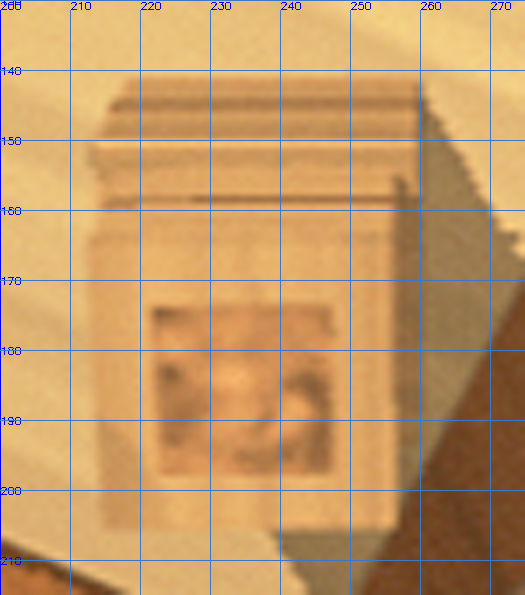

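Run:
```python
from fit import *
import cv2
def over(fn,npz,roi,f,L,S,out):
    s=dict(np.load(npz));x,y,w,h=roi
    im=cv2.resize(cv2.imread(fn)[y:y+h,x:x+w],None,fx=f,fy=f,interpolation=cv2.INTER_CUBIC)
    for p,hh,zs,c in((L,.028,(.012,.066),(255,0,0)),(S,.023,(.066,.09,.116),(0,200,0))):
        q=[((proj(s,corners(p,hh,z))+.5-[x,y])*f) for z in zs]
        for k in q: cv2.polylines(im,[np.round(k).astype(int)],True,c,1)
        for i in range(4): cv2.line(im,tuple(q[0][i].astype(int)),tuple(q[-1][i].astype(int)),c,1)
    return im
def g(n,npts): pass
L0=np.array([.5658,.1103,np.radians(-27.6)])
import sys
ims=[]
# small-top fits per camera + large
np.set_printoptions(precision=4,suppress=True)
T={"side15":[(238.6,116.9),(263.1,119.3),(258.9,134),(233.1,131.4)],"wrist16":[(213,163.5),(256,163.5),(256.3,205.3),(215,205.6)],"scene16":[(279.8,177.8),(309.5,176)]}
for k,t in T.items():
    x,r=fit([(dict(np.load(k+".npz")),.116,[(a-.5,b-.5) for a,b in t])],.023,L0);print(k,x,np.degrees(x[2]),r.ravel())
for k,roi,f in(("side15",(220,108,56,82),7),("scene16",(265,168,60,84),7),("wrist16",(200,130,75,85),7)):
    cv2.imwrite(f"pics/ov_{k}.png",over(f"pics/{k}.png",k+".npz",roi,f,L0,L0,0))
a=cv2.imread("pics/scene0.png")[180:215,228:272];b=cv2.imread("pics/scene16.png")[180:215,228:272]
cv2.imwrite("pics/br.png",cv2.resize(np.hstack([a,b]),None,fx=8,fy=8))
```

```text
side15 [ 0.5676  0.1103 -0.4704] -26.951875188431636 [-0.0947  0.2087  0.1105  0.1531  0.0336 -0.1839 -0.0495 -0.1551]
wrist16 [ 0.5658  0.1126 -0.486 ] -27.84432332849743 [-0.5512  0.7267  0.5381  0.5806  0.3647 -0.6427 -0.3532 -0.7806]
scene16 [ 0.5662  0.1118 -0.4828] -27.66479838221224 [-0.1942  0.0345  0.1951 -0.0495]
```

View pics/ov_side15.png

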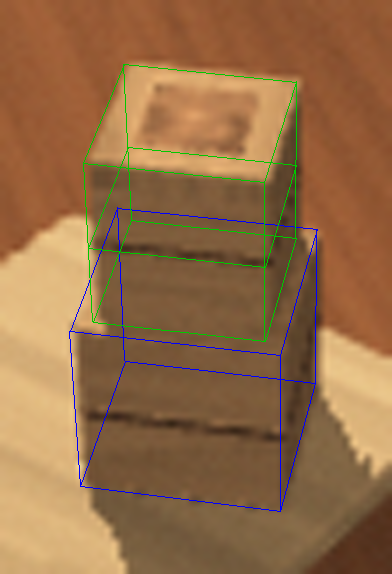

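View pics/ov_scene16.png

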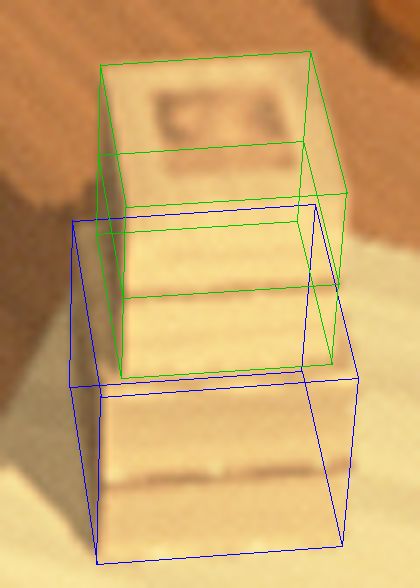

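View pics/ov_wrist16.png

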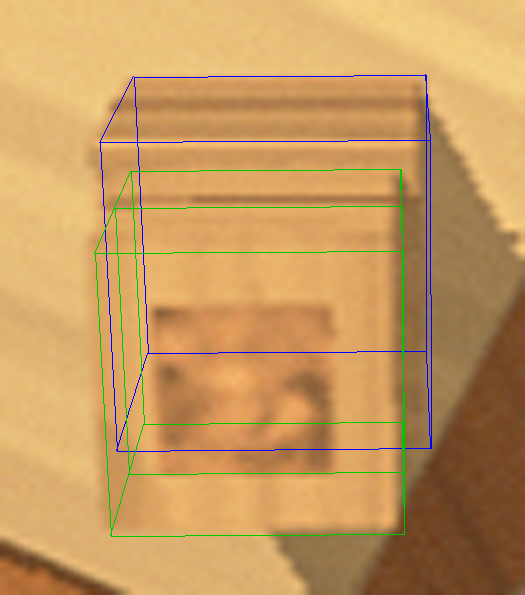

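View pics/br.png

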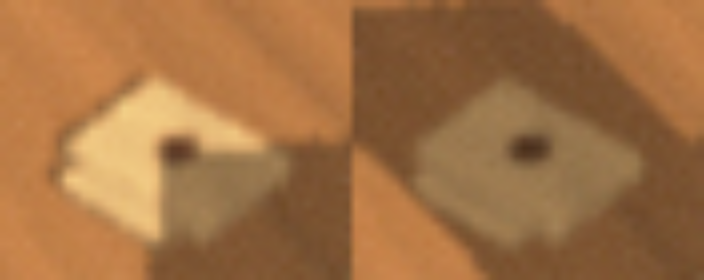

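Run:
```python
from workcell import manip
o=manip.get_obs();print(o["time_s"],o["qvel"])
print(manip.hand_in())
```

```text
17.65 [ 0.06869836  0.09509683 -0.05149944 -0.10208715  0.08481857  0.07023994]
the job is handed in; nothing more can be done
None
```

The small box is now upside down and stacked lid-down on the large one. I handed the job in at 17.65 s of the 51 s allowed.

**How it was done:** I gripped the small box across its seam and turned it over in two 90° steps. Between the steps I rested it on its side on the bench to take a new grip. I then lowered it onto the large box until it just touched (about 5 N), opened the fingers and backed away.

**Last checks:**
- **Closed:** the seam showed as a thin, even line in every picture, and the cork underside is now on top.
- **Centring:** the camera views put the small box within about 1 mm of the large box's centre. They differ slightly: the wrist view shows about 0.6 mm off each way, the side view about 1.2 mm, and the scene view nearly none.
- **Alignment:** the sides are lined up to within about 0.5°.
- **Other things:** the large box, rosin, sanding block and plane look unmoved. The automatic before-and-after comparison flagged the bridge, but an enlarged crop showed only a new shadow over it, with the bridge in the same place.
- **Forces:** the highest wrist force I read was about 9 N, and the gripper was clear of everything at hand-in.

**What went wrong:** the first grip approach, pointing outwards, ran into wrist joint limits high above the bench. I switched to a sideways approach, and nothing was touched.

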